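Hold an ink flask down at gauge height in the sprung sealing stand

ROBOT

A 7-joint arm with a two-finger parallel gripper is mounted at the origin on the work surface. World frame = base frame: x ahead of the robot, y to its left, z up, the work surface at z = 0. Lengths are in mm, angles in rad, forces in N, time in s.
With the tool pointing down it reaches from about 400 to 875 mm from the base axis. Payload 6.5 kg.
Tool frame: the origin (TCP) lies on the centre line of the jaws, within the pads' length; the fingertips stand 11 mm ahead of it and the grasp point (between the pads) lies 8 mm behind it; z points along the fingers, x is the direction in which the jaws open and shut, and the axes are right-handed (so a half turn about z gives the same grasp; the last joint's range is limited). The gripper opens to 85 mm and grips with 20 to 120 N. Pads are 22 mm wide; open, the fingers measure 114 mm over their backs; the gripper's body (76 mm by 85 mm) begins 54 mm behind the grasp point. The pads swing forward as they close: fully open they stand 13 mm farther back than shut.
Start: joints at [1.209, 0.536, -0.004, 1.538, 0.003, 1.067, -0.071], TCP at [189.474, -621.764, 209.09] pointing down, gripper open.
Joint ranges: [-2.7, 2.7], [-0.37, 2.16], [-1.27, 1.26], [0.24, 2.4], [-1.31, 4.45], [0.19, 1.91], [-2.76, 2.76]. Speed limits (rad/s): [2.39, 2.39, 3.14, 3.14, 3.14, 3.14, 3.14].

INTERFACE

Orientations are given as [roll, pitch, yaw] about the fixed x, y, z axes, in that order (R = Rz(yaw) Ry(pitch) Rx(roll)).
In Python, from workcell import * gives the robot as it stands.
- The arm moves only by the tool play_rows, never from a script. Its argument "commands" is a list of rows, each a list of 7 numbers: the shift along the tool's x, y, z in units of 4 cm (1.0 is 4 cm), then the turn, a rotation vector about the tool's x, y, z in units of 0.12 rad (1.0 is 0.12 rad), then the gripper's target within -1 to 1 (fully open at 1, half-way at 0, shut at -1). A call has 1 to 5 rows; each row shifts and turns the pose as measured when the row begins, along the tool's axes as they then stand; what a row does not reach is not made up. A row lasts 1/10 s, in which the tool goes at most 50 mm and 8.59 degrees, less where a joint would pass 70% of its speed; a pose out of reach is approached as far as the arm can. A call with a number of a shift or a turn outside -1 to 1 is refused whole. A call with a gripper value outside its range is refused whole. The fingers move at their own pace and stop on an object; "grip_force" is the grip in N (left out, the last holds). Time passes only in rows, so rows that do not move let the fingers close. It gives the time, the measured TCP pose, the force and the opening at its end, in the units of the state.
- observe(): the state, without advancing time (a new reading comes with each control period).
- read_camera(name): name is "scene" or "top" or "wrist"; returns a dict with "pixels" (420x560x3 uint8, blue, green, red), "camera_matrix" (3x3 intrinsics, pixels), "k1" (the pictures are not rectified: a ray, as slopes to the right and down, at radius r is drawn at 1 + k1 r^2 times it, then the intrinsics apply), "camera_from_world" (4x4, takes a point from world to camera coordinates). Camera axes: x right, y down, z forward; pixel columns grow to the right and rows downward; lengths in mm; the calibration is good to about 2 mm. A picture is of the moment at which its call begins. There is no depth.
- job_done(): hands the job in, once; it reports no verdict.
The state is a dict: "time_s": time; "joint_positions": joint angles; "qd": joint speeds; "joint_torque": joint torques, N m; "tcp_pos": TCP position; "ee_rot": TCP orientation; "ft_force": force on the tool from outside, world axes, zero at the start; "torque": the same for the moment, N m; "finger_gap": finger opening in mm.
Only numpy, scipy, OpenCV 4.12 (cv2) and the standard library are available. Lean on these libraries where they do the work, as an engineer would, in place of code of your own. Each camera call takes 0.05 s, during which the arm holds its last target.

TASK

Take the taller of the two brass gauges out of its rack and push its blade fully home into the slot of the wooden sealing stand. Then set the round flask upright in the stand's sprung ring and press it straight down until the top of the ring is level with the top of the gauge, and finish while still holding it pressed there so that its paper seal can be stuck on; nothing is let go at the end. Leave the short gauge, the book, the paperweight and the paste tin alone, and never let the flask tip over.

Things in the scene. Friction and masses are not known exactly. Their poses are not given: they have to be found in the camera images.
- stand: Fixed brown wooden base of the sealing stand, 90 x 170 mm and 36 mm high (its x, y, z), origin at the centre of its underside on the table, z up. On top, at y = -43 mm, is the sprung steel ring; at y = +45 mm is the gauge slot.
- slot_mouth (a point): Centre of the slot's mouth in the flat top of the stand (36 mm above the table). The slot is 8 mm wide along the stand's x and 27 mm long along its y, 30 mm deep, with a small 1.5 mm chamfer. Axes as the stand.
- ring_top (a point): Centre of the opening of the steel spring ring, at the level of its flat top face; moves with the ring. Ring: 72 mm outside, 48 mm inside diameter, 12 mm thick; unpressed its top is 88 mm above the table, 16 mm higher than the top of the tall gauge once that is fully home (72 mm above the table).
- cradle (a joint): How far the ring is pressed straight down, in m: 0 up (rest), 0.028 at the bottom stop. Spring: 5 N preload plus 0.5 N per mm, with slight damping; at rest it carries the flask without sinking, or nearly so. The ring is level with the gauge top at 0.016.
- rack: Fixed pale wooden gauge rack, 70 x 140 mm and 36 mm high, origin at the centre of its underside, z up. Two slots like the stand's (8 mm along x, 27 mm along y, 30 mm deep) at y = -32 and +32 mm; one gauge stands in each, which in which varies.
- gauge_tall_head (a point): Head centre of the tall brass gauge (loose, 90 g). Head 18 mm thick (x), 36 wide (y), 36 tall (z, up). Under it hangs a flat blade 5 mm (x) by 24 (y), 26 long, its last 5 mm narrowed to 3 x 20. Shoulder 18 mm, blade end 44 mm below this point. Starts blade down in the rack, shoulder on its top (this point 54 mm above the table); in the stand it ends at that same height. A half turn is the same.
- gauge_short_head (a point): Centre of the head of the short gauge: same as the tall one but its head is only 18 mm tall. Not needed; leave it in the rack.
- flask_center (a point): Centre of the loose white ceramic flask (0.15-0.3 kg, 104 mm tall), 52 mm above its foot; z up. Ball body 64 mm in diameter, centred 24 mm below this point, flat foot 32 mm across; neck 26 mm in diameter from 7 to 32 mm above this point, then a fixed cork stopper 30 mm in diameter, 20 tall. Starts standing on the table. Seated in the ring, this point is 45 mm above the ring's top.
- book: Bystander: small closed book lying flat, 90 x 130 x 24 mm (x, y, z), origin at the centre of its underside.
- paperweight: Bystander: marble bar 30 x 120 x 22 mm (x, y, z), origin at the centre of its underside.
- paste_tin: Bystander: round blue ceramic paste tin, 74 mm in diameter, 30 mm high, origin at the centre of its underside.
Things that resemble listed ones, but are neither listed nor needed, are in the scene too. What is shaped like the part that bears gauge_tall_head but purple is not meant.

How it is judged:
By the outcome, as a careful person would: the job done as asked, in the order asked, and still so for the second after the job is handed in, while the arm keeps its last pose, push and grip.
It also fails if it takes over 61 s, if anything falls off the work surface, if the arm or the gripper's body presses on something with over 40 N, if the wrist force passes 120 N, or if a joint passes its speed limit or range.

## Working session

There is one attempt and no reset: what is moved stays moved. The work goes in short steps, Python scripts to look and compute and a tool call to move; the robot and the scene stay as the last step left them, time stands still between calls to the robot, and variables do not carry over. Pictures are saved under pics/ and viewed, and the job is handed in when it is done.

Besides the shell and the picture viewer there is one more tool, called after "Emit:" as name(argument=value, ...) on one line, values as JSON. play_rows: Moves the arm, as the interface text tells. Shifts and turns lie within -1 to 1; 1 stands for 4 cm of shift or 0.12 rad of turn. Its arguments: {"type":"object","properties":{"commands":{"type":"array"},"grip_force":{"type":"number"}},"required":["commands"]}

```bash
ls; mkdir -p pics; python3 - <<'E'
from workcell import *
import cv2
s=observe()
print(s)
for n in ["scene","top","wrist"]:
    c=read_camera(n); cv2.imwrite(f"pics/{n}0.png",c["pixels"]); print(n,c["camera_matrix"],c["k1"],c["camera_from_world"])
E
```

```text
pics
{'time_s': 0.0, 'joint_positions': array([ 1.20881218,  0.53720139, -0.00442201,  1.53889219,  0.00263062,
        1.06731905, -0.07120814]), 'qd': array([ 8.60772988e-04,  1.64457529e-03, -4.02888656e-04, -6.25460681e-04,
       -1.10292275e-04,  5.84978544e-06, -1.31471093e-03]), 'joint_torque': array([ 3.45560384e-04, -5.83418334e+01,  1.04915902e+00, -2.59100121e+01,
        1.24414492e-02,  9.66829219e-03, -1.32277813e-05]), 'tcp_pos': array([ 189.22527232, -621.1221062 ,  208.18305602]), 'ee_rot': array([ 3.14142468e+00,  1.80689049e-03, -1.27494797e+00]), 'ft_force': array([ 0.15564483, -0.79005884, -0.11403887]), 'torque': array([ 0.00148031,  0.01774987, -0.04752539]), 'finger_gap': 85.01899529894685}
scene [[397.83907627   0.         275.36163892]
 [  0.         397.83907627 208.87926586]
 [  0.           0.           1.        ]] -0.02482468062126954 [[ 5.18835375e-01  8.54873224e-01 -1.27458265e-03 -3.36833938e+02]
 [ 7.03751267e-01 -4.27962692e-01 -5.67082082e-01 -3.84478320e+02]
 [-4.85328762e-01  2.93325256e-01 -8.23660299e-01  1.16121428e+03]
 [ 0.00000000e+00  0
[... 189 characters left out ...]
518974242 [[-1.27833979e-02 -9.99918284e-01  1.02240199e-04  2.45860899e+01]
 [-9.87105767e-01  1.26032810e-02 -1.59572434e-01  6.12791628e+02]
 [ 1.59558106e-01 -2.14079981e-03 -9.87186217e-01  8.86333176e+02]
 [ 0.00000000e+00  0.00000000e+00  0.00000000e+00  1.00000000e+00]]
wrist [[304.2618468    0.         278.52454074]
 [  0.         304.2618468  211.78299373]
 [  0.           0.           1.        ]] 0.02128716413963934 [[ 2.91770230e-01 -9.56487923e-01 -9.93201822e-04 -6.48606707e+02]
 [-9.07692574e-01 -2.77212664e-01  3.15035443e-01 -4.14066761e+01]
 [-3.01602925e-01 -9.10164417e-02 -9.49079387e-01  3.80222120e+02]
 [ 0.00000000e+00  0.00000000e+00  0.00000000e+00  1.00000000e+00]]
```

View pics/scene0.png

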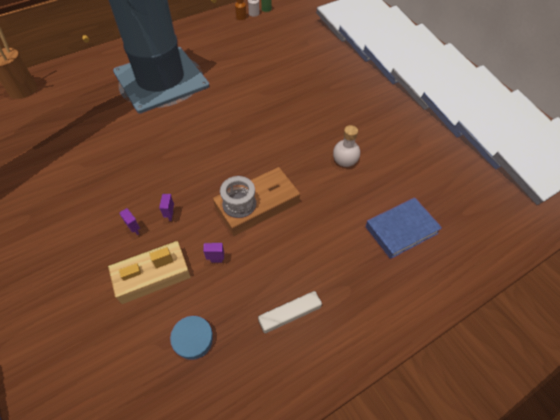

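View pics/top0.png

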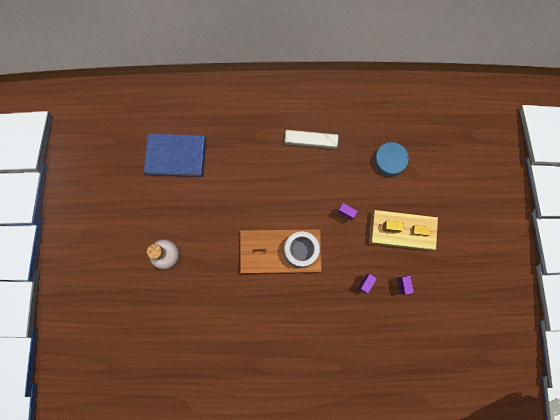

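View pics/wrist0.png

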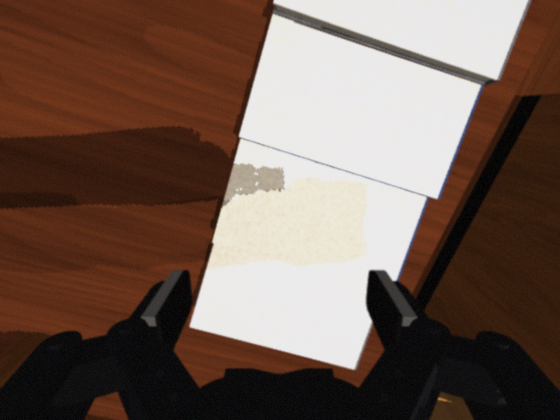

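```bash
cat > h.py <<'E'
from workcell import *
import numpy as np, cv2
from scipy.optimize import least_squares
from scipy.spatial.transform import Rotation as R
def proj(c,P):
    P=np.atleast_2d(P).astype(float); T=c["camera_from_world"]; q=P@T[:3,:3].T+T[:3,3]
    s=q[:,:2]/q[:,2:]; s=s*(1+c["k1"]*(s**2).sum(1,keepdims=True)); K=c["camera_matrix"]
    return s@K[:2,:2].T+K[:2,2]
def back(c,uv,z):
    uv=np.atleast_2d(uv).astype(float); K=c["camera_matrix"]
    s=cv2.undistortPoints(uv[:,None],K,np.array([c["k1"],0,0,0.]))[:,0]
    T=c["camera_from_world"]; d=np.c_[s,np.ones(len(s))]@T[:3,:3]; o=-T[:3,:3].T@T[:3,3]
    return o+d*((z-o[2])/d[:,2:])
def zoom(c,name,u0,v0,w,h,f):
    im=c["pixels"][v0:v0+h,u0:u0+w]; cv2.imwrite("pics/"+name,cv2.resize(im,None,fx=f,fy=f,interpolation=cv2.INTER_CUBIC))
def snap(n): return read_camera(n)
E
python3 - <<'E'
from h import *
import pickle
t=read_camera("top"); s=read_camera("scene"); pickle.dump((t,s),open("c0.pkl","wb"))
zoom(t,"tz_stand.png",230,190,220,120,3.5)
zoom(s,"sz_stand.png",90,150,220,160,3.5)
zoom(t,"tz_flask.png",130,220,80,60,8); zoom(s,"sz_flask.png",310,110,80,70,8)
E
```

```text
(no output)
```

View pics/tz_stand.png

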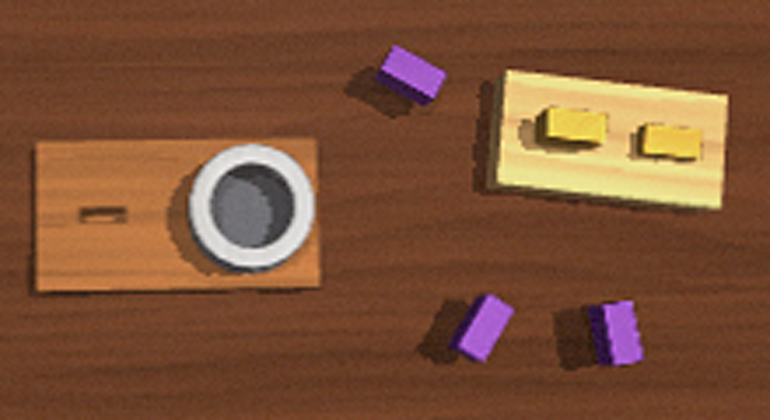

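View pics/sz_stand.png

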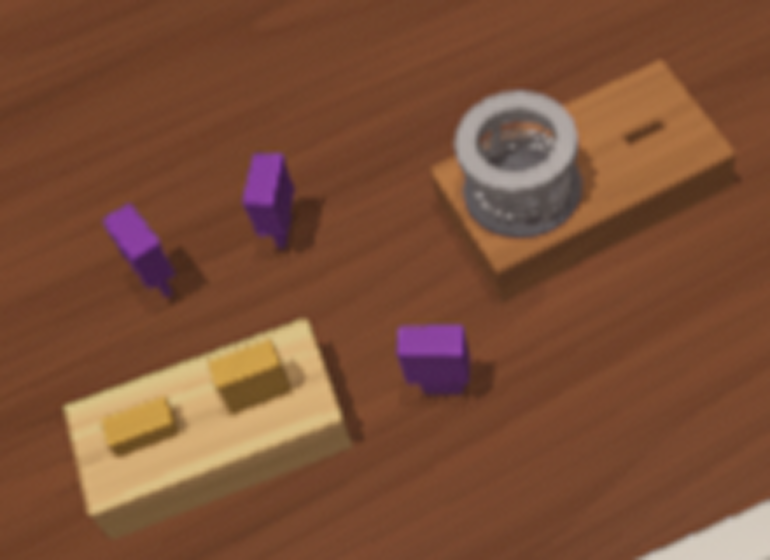

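View pics/tz_flask.png

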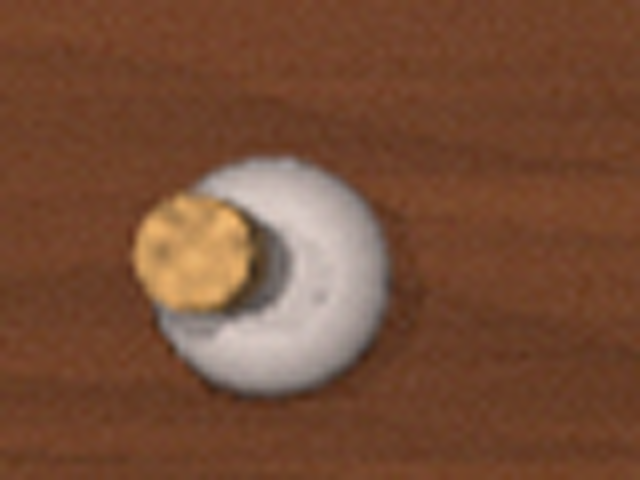

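View pics/sz_flask.png

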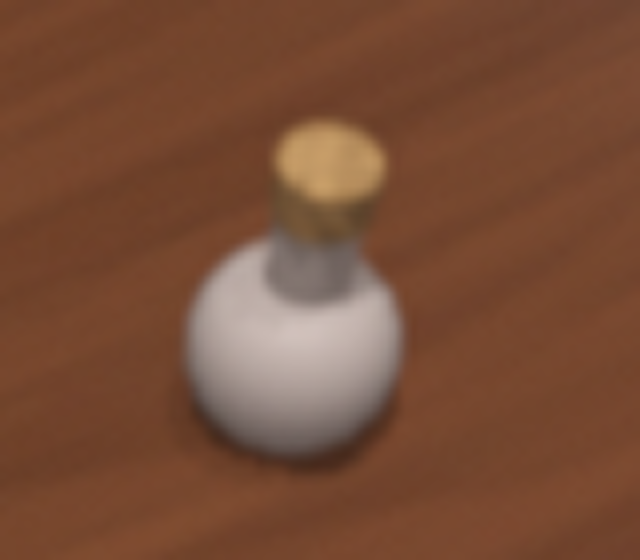

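```bash
cat > m.py <<'E'
from h import *
import pickle
t,s=pickle.load(open("c0.pkl","rb"))
def un(p,u0,v0,f): p=np.array(p,float); return (p+.5)/f-.5+[u0,v0]
def box(w,l,z): return np.array([[a*w/2,b*l/2,z] for a,b in((1,1),(1,-1),(-1,-1),(-1,1))])
def fit(model,obs):
    # obs list (cam,pts) ordered as model; 
    def pose(p): return model@R.from_euler('z',p[2]).as_matrix().T+[p[0],p[1],0]
    best=None
    def r(p): return np.concatenate([(proj(c,pose(p))-q).ravel() for c,q in obs])
    q=least_squares(r,[np.mean(back(obs[0][0],obs[0][1],model[0,2])[:,0]),np.mean(back(obs[0][0],obs[0][1],model[0,2])[:,1]),0])
    return q.x,np.sqrt(np.mean(q.fun**2))
T=lambda p:un(p,230,190,3.5); S=lambda p:un(p,90,150,3.5)
# top view: up=+x, left=+y : order (+x+y),(+x-y),(-x-y),(-x+y) = TL,TR,BR,BL
st_t=T([(37,142),(318,140),(321,288),(36,290)]); 
rk_t=T([(505,70),(728,95),(721,208),(497,185)])
# scene: +y -> right/up ; +x -> right/down
st_s=S([(735,155),(500,268),(432,172),(660,60)])
rk_s=S([(345,418),(88,515),(65,405),(308,320)])
for n,m,a,b in(("stand",box(90,170,36),st_t,st_s),("rack",box(70,140,36),rk_t,rk_s)):
    for o in([(t,a)],[(s,b)],[(t,a),(s,b)]): print(n,fit(m,o))
print("slot",back(t,T([103,214]),36),back(s,S([644,132]),36))
print("tall top t",back(t,T([(576,126)]),72),back(s,S([245,360]),72))
print("ring",back(t,T([252,206]),88),back(s,S([517,141]),88))
print("cork",back(t,un([194,252],130,220,8),104),back(s,un([330,163],310,110,8),104))
print("ball",back(t,un([272,277],130,220,8),28),back(s,un([295,347],310,110,8),28))
E
python3 m.py
```

```text
stand (array([ 5.39190836e+02,  1.66264756e+01, -5.82619985e-03]), np.float64(0.21302481454016794))
stand (array([5.43455674e+02, 1.60319100e+01, 8.60766866e-03]), np.float64(0.7475538210063556))
stand (array([5.40884316e+02, 1.65219516e+01, 4.99529146e-04]), np.float64(0.8681577878741367))
rack (array([ 5.81384340e+02, -2.51880498e+02, -1.21355725e-01]), np.float64(0.24537903269790956))
rack (array([ 5.84641432e+02, -2.52059862e+02, -1.33784580e-01]), np.float64(0.4143338064255409))
rack (array([ 5.82932026e+02, -2.52025712e+02, -1.27293182e-01]), np.float64(0.638861081490645))
slot [[540.16390727  61.96253216  36.        ]] [[543.57903439  59.68948558  36.        ]]
tall top t [[ 585.12228268 -219.2121409    72.        ]] [[ 588.34582368 -219.43752357   72.        ]]
ring [[539.41354077 -25.58681681  88.        ]] [[545.04468898 -27.86138504  88.        ]]
cork [[536.00717044 267.9156134  104.        ]] [[539.41387522 264.93621723 104.        ]]
ball [[535.44434128 268.1270977   28.        ]] [[539.81127209 266.11272215  28.        ]]
```

```bash
cat > plan.py <<'E'
from h import *
import sys
def plan(target,yaw,n=5,maxmm=39,s=None):
    s=s or observe(); p=np.array(s["tcp_pos"]); M=R.from_euler('xyz',s["ee_rot"])
    Rt=R.from_euler('xyz',[np.pi,0,yaw]); out=[]
    for i in range(n):
        d=np.array(target)-p; k=min(1,maxmm/max(np.linalg.norm(d),1e-9)); a=M.inv().apply(d*k)/40
        rv=(M.inv()*Rt).as_rotvec(); w=rv*min(1,.118/max(np.linalg.norm(rv),1e-9))/.12
        a=np.round(a,2); w=np.round(w,2); out.append([float(x) for x in np.r_[a,w]])
        p=p+M.apply(a*40); M=M*R.from_rotvec(w*.12)
        if np.linalg.norm(p-target)<.4 and np.linalg.norm((M.inv()*Rt).as_rotvec())<.003: break
    return out,p
if __name__=="__main__":
    a=[float(x) for x in sys.argv[1:]]
    s=observe(); print("t",s["time_s"].__round__(2),"tcp",s["tcp_pos"].round(1),"rpy",s["ee_rot"].round(3),"F",s["ft_force"].round(1),"gap",round(s["finger_gap"],1),"j",s["joint_positions"].round(2))
    if a:
        o,p=plan(a[:3],a[3],int(a[4]) if len(a)>4 else 5,a[5] if len(a)>5 else 39,s)
        for r in o: print(r)
        print("end",p.round(1), "left",(np.array(a[:3])-p).round(1))
E
python3 plan.py 540 -215 200 -0.125 15; python3 - <<'E'
from h import *
c=read_camera("wrist");T=c["camera_from_world"];s=observe()
M=R.from_euler('xyz',s["ee_rot"]).as_matrix();o=-T[:3,:3].T@T[:3,3]
print(M.T@(o-s["tcp_pos"]), M.T@T[2,:3])
E
```

```text
t 0.25 tcp [ 189.4 -621.5  208.7] rpy [ 3.142e+00  1.000e-03 -1.275e+00] F [-0.3 -0.3 -0.2] gap 85.6 j [ 1.21  0.54 -0.    1.54  0.    1.07 -0.07]
[-0.52, -0.82, 0.02, -0.0, 0.0, -0.98]
[-0.42, -0.88, 0.02, -0.0, 0.0, -0.98]
[-0.31, -0.92, 0.02, -0.0, 0.0, -0.98]
[-0.2, -0.95, 0.02, -0.0, 0.0, -0.98]
[-0.09, -0.97, 0.01, -0.0, 0.0, -0.98]
[0.02, -0.97, 0.02, -0.0, 0.0, -0.98]
[0.14, -0.97, 0.01, -0.0, 0.0, -0.98]
[0.25, -0.94, 0.02, -0.0, 0.0, -0.98]
[0.36, -0.91, 0.01, -0.0, 0.0, -0.98]
[0.46, -0.86, 0.02, -0.01, 0.0, -0.76]
[0.54, -0.81, 0.01, 0.0, 0.0, -0.0]
[0.54, -0.81, 0.01, 0.0, 0.0, -0.0]
[0.54, -0.81, 0.02, 0.0, 0.0, -0.0]
[0.42, -0.63, 0.01, 0.0, 0.0, -0.0]
end [ 540.  -215.1  199.9] left [0.  0.1 0.1]
[  -0.75221876  -80.66697268 -164.85989186] [4.01085481e-04 3.14930851e-01 9.49114534e-01]
```

Emit:
play_rows(commands=[[-0.52,-0.82,0.02,0,0,-0.98,1],[-0.42,-0.88,0.02,0,0,-0.98,1],[-0.31,-0.92,0.02,0,0,-0.98,1],[-0.2,-0.95,0.02,0,0,-0.98,1],[-0.09,-0.97,0.01,0,0,-0.98,1]], grip_force=50)

```text
time_s: 0.8
tcp_pos: [313.2, -474.6, 204.1]
ee_rot: [3.136, 0.001, -0.678]
ft_force: [1.0, -0.0, 0.3]
finger_gap: 85.6
```

```bash
python3 plan.py 540 -215 200 -0.125 15
```

```text
t 0.8 tcp [ 313.2 -474.6  204.1] rpy [ 3.136e+00  1.000e-03 -6.780e-01] F [ 1.  -0.   0.3] gap 85.6 j [ 1.05  0.41 -0.19  1.76  0.1   0.98  0.15]
[0.04, -0.97, 0.01, 0.01, 0.0, -0.98]
[0.15, -0.96, 0.01, 0.01, 0.0, -0.98]
[0.26, -0.94, 0.01, 0.01, 0.01, -0.98]
[0.37, -0.9, 0.01, 0.01, 0.0, -0.98]
[0.48, -0.85, 0.01, 0.0, 0.01, -0.69]
[0.55, -0.81, 0.01, 0.0, -0.0, 0.0]
[0.55, -0.81, 0.01, 0.0, -0.0, 0.0]
[0.54, -0.81, 0.01, 0.0, -0.0, 0.0]
[0.46, -0.68, 0.01, 0.0, -0.0, 0.0]
end [ 540.  -214.9  199.9] left [ 0.  -0.1  0.1]
```

Emit:
play_rows(commands=[[0.04,-0.97,0.01,0,0,-0.98,1],[0.15,-0.96,0.01,0,0,-0.98,1],[0.26,-0.94,0.01,0,0,-0.98,1],[0.37,-0.9,0.01,0,0,-0.98,1],[0.48,-0.85,0.01,0,0,-0.69,1]])

```text
time_s: 1.3
tcp_pos: [443.8, -320.5, 201.7]
ee_rot: [3.136, 0.003, -0.101]
ft_force: [0.2, -0.8, 0.2]
finger_gap: 85.3
```

Emit:
play_rows(commands=[[0.55,-0.81,0.01,0,0,0,1],[0.55,-0.81,0.01,0,0,0,1],[0.54,-0.81,0.01,0,0,0,1],[0.46,-0.68,0.01,0,0,0,1],[0,0,0,0,0,0,1]])

```text
time_s: 1.8
tcp_pos: [546.7, -193.8, 199.8]
ee_rot: [3.139, -0.001, -0.091]
ft_force: [0.4, -0.4, 0.1]
finger_gap: 85.4
```

```bash
python3 - <<'E'
from h import *
import pickle
s=observe(); c=read_camera("wrist"); pickle.dump((c,s),open("w1.pkl","wb")); cv2.imwrite("pics/w1.png",c["pixels"])
print(s["tcp_pos"],s["ee_rot"],s["joint_positions"])
E
```

```text
[ 546.7308738  -193.79188372  199.83654429] [ 3.13865130e+00 -9.11517436e-04 -9.09823673e-02] [ 0.57158679  0.46031114 -0.41237432  1.72090941  0.21604858  1.00375165
 -0.01004619]
```

View pics/w1.png

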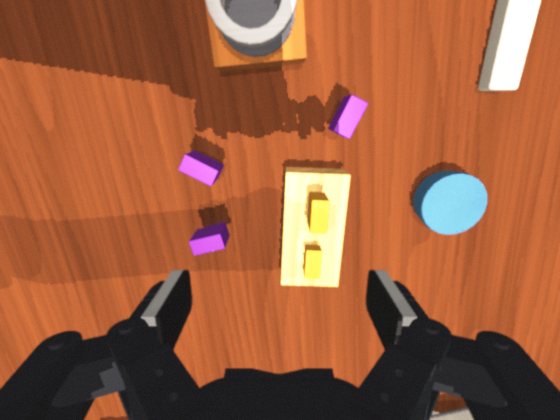

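```bash
python3 - <<'E'
from h import *
import pickle
c,s=pickle.load(open("w1.pkl","rb")); zoom(c,"w1z.png",270,155,95,145,5)
E
```

```text
(no output)
```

View pics/w1z.png

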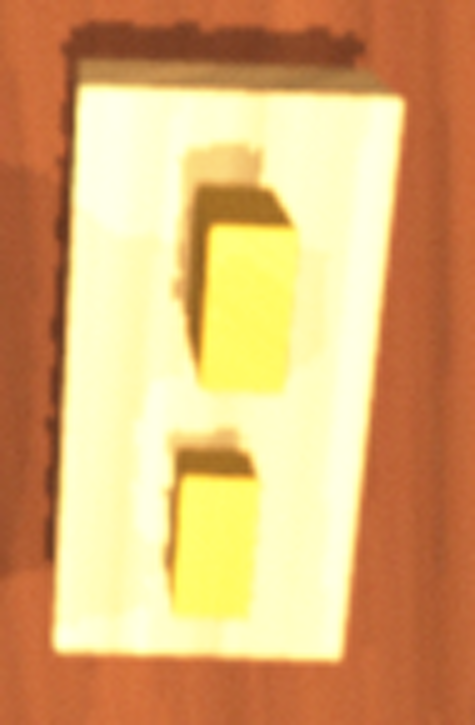

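```bash
cat > m2.py <<'E'
from m import *
c,s=pickle.load(open("w1.pkl","rb")); W=lambda p:un(p,270,155,5)
print("RACK w",fit(box(70,140,36),[(c,W([(405,98),(342,662),(52,655),(77,85)]))]))
print("TALL w",fit(box(18,36,72),[(c,W([(299,227),(287,392),(197,390),(208,222)]))]))
E
python3 m2.py | grep w
```

```text
RACK w (array([ 5.81700172e+02, -2.51521557e+02, -1.26963238e-01]), np.float64(0.8389530593827257))
TALL w (array([ 5.85707815e+02, -2.18697454e+02, -1.16834105e-01]), np.float64(0.22885948173856402))
```

```bash
python3 plan.py 585.6 -219.3 110 -0.124 5
```

```text
t 1.85 tcp [ 545.2 -196.3  199.6] rpy [ 3.137  0.    -0.093] F [ 0.2  0.1 -0.2] gap 85.4 j [ 0.57  0.46 -0.41  1.72  0.22  1.   -0.01]
[0.41, 0.18, 0.87, 0.04, 0.0, 0.25]
[0.42, 0.17, 0.86, -0.0, 0.0, 0.0]
[0.24, 0.1, 0.51, -0.0, 0.0, 0.0]
end [ 585.7 -219.2  110. ] left [-0.1 -0.1 -0. ]
```

Emit:
play_rows(commands=[[0.41,0.18,0.87,0.04,0,0.25,1],[0.42,0.17,0.86,0,0,0,1],[0.24,0.1,0.51,0,0,0,1],[0,0,0,0,0,0,1]])

```text
time_s: 2.25
tcp_pos: [585.1, -226.3, 108.5]
ee_rot: [3.137, -0.001, -0.13]
ft_force: [-0.3, -0.9, -0.5]
finger_gap: 85.3
```

```bash
python3 plan.py 585.6 -219.3 80 -0.124 5
```

```text
t 2.25 tcp [ 585.1 -226.3  108.5] rpy [ 3.137e+00 -1.000e-03 -1.300e-01] F [-0.3 -0.9 -0.5] gap 85.3 j [ 0.54  0.64 -0.36  1.66  0.28  0.89 -0.05]
[-0.01, -0.18, 0.71, 0.04, -0.01, -0.05]
end [ 585.6 -219.3   80.1] left [ 0.  -0.  -0.1]
```

Emit:
play_rows(commands=[[-0.01,-0.18,0.4,0.04,0,-0.05,1],[0,0,0.3,0,0,0,1],[0,0,0,0,0,0,1]])

```text
time_s: 2.55
tcp_pos: [583.6, -223.2, 81.2]
ee_rot: [3.139, -0.001, -0.128]
ft_force: [-0.4, -0.2, -0.6]
finger_gap: 85.4
```

```bash
python3 plan.py 585.6 -219.3 53 -0.124 5 13
```

```text
t 2.55 tcp [ 583.6 -223.2   81.2] rpy [ 3.139e+00 -1.000e-03 -1.280e-01] F [-0.4 -0.2 -0.6] gap 85.4 j [ 0.54  0.67 -0.35  1.68  0.29  0.84 -0.07]
[0.02, -0.05, 0.32, 0.02, -0.01, -0.04]
[0.01, -0.05, 0.32, 0.0, 0.0, 0.0]
[0.01, -0.0, 0.07, 0.0, 0.0, 0.0]
end [ 585.7 -219.5   52.8] left [-0.1  0.2  0.2]
```

Emit:
play_rows(commands=[[0.04,-0.1,0.3,0.02,0,0,1],[0.01,-0.03,0.3,0,0,0,1],[0,0,0.07,0,0,0,1],[0,0,0,0,0,0,1]])

```text
time_s: 2.95
tcp_pos: [587.2, -219.6, 54.8]
ee_rot: [3.14, -0.004, -0.13]
ft_force: [-0.4, -0.4, -0.2]
finger_gap: 85.5
```

```bash
python3 - <<'E'
from h import *
c=read_camera("wrist"); cv2.imwrite("pics/w2.png",c["pixels"])
E
python3 plan.py 585.6 -219.3 52 -0.124 5 13
```

```text
t 3.0 tcp [ 587.2 -219.5   55. ] rpy [ 3.14  -0.004 -0.13 ] F [-0.2 -0.  -0. ] gap 85.3 j [ 0.52  0.71 -0.33  1.69  0.31  0.79 -0.09]
[-0.04, -0.0, 0.07, 0.01, -0.03, -0.05]
end [ 585.6 -219.3   52.2] left [-0.   0.  -0.2]
```

View pics/w2.png

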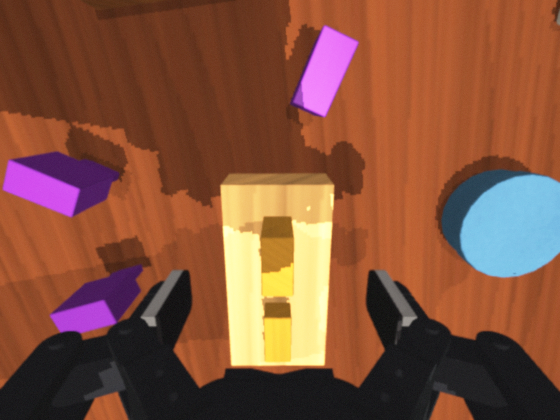

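```bash
python3 - <<'E'
from m import *
c=read_camera("wrist"); zoom(c,"w2z.png",210,165,135,210,2.8)
M=R.from_euler('z',-.124).as_matrix()
print(proj(c,box(18,36,72)@M.T+[585.6,-219.3,0]))
E
```

```text
stand (array([ 5.39190836e+02,  1.66264756e+01, -5.82619985e-03]), np.float64(0.21302481454016794))
stand (array([5.43455674e+02, 1.60319100e+01, 8.60766866e-03]), np.float64(0.7475538210063556))
stand (array([5.40884316e+02, 1.65219516e+01, 4.99529146e-04]), np.float64(0.8681577878741367))
rack (array([ 5.81384340e+02, -2.51880498e+02, -1.21355725e-01]), np.float64(0.24537903269790956))
rack (array([ 5.84641432e+02, -2.52059862e+02, -1.33784580e-01]), np.float64(0.4143338064255409))
rack (array([ 5.82932026e+02, -2.52025712e+02, -1.27293182e-01]), np.float64(0.638861081490645))
slot [[540.16390727  61.96253216  36.        ]] [[543.57903439  59.68948558  36.        ]]
tall top t [[ 585.12228268 -219.2121409    72.        ]] [[ 588.34582368 -219.43752357   72.        ]]
ring [[539.41354077 -25.58681681  88.        ]] [[545.04468898 -27.86138504  88.        ]]
cork [[536.00717044 267.9156134  104.        ]] [[539.41387522 264.93621723 104.        ]]
ball [[535.44434128 268.1270977   28.        ]] [[539.81127209 266.11272215  28.        ]]
[[293.30387246 237.30330268]
 [292.69590481 296.22836708]
 [260.75478108 296.4488461 ]
 [259.14101697 237.5263517 ]]
```

View pics/w2z.png

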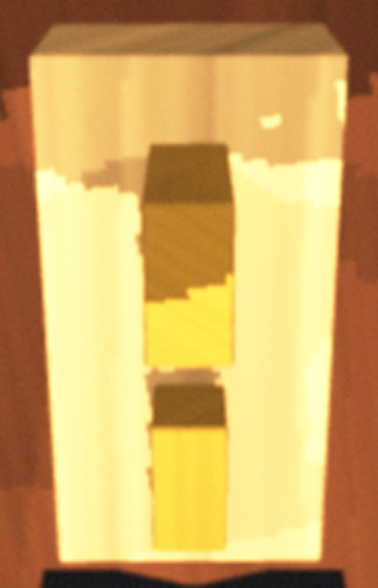

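Emit:
play_rows(commands=[[-0.04,0,0.07,0,-0.03,-0.05,1],[0,0,0,0,0,0,-1],[0,0,0,0,0,0,-1],[0,0,0,0,0,0,-1],[0,0,0,0,0,0,-1]], grip_force=60)

```text
time_s: 3.55
tcp_pos: [586.5, -219.8, 53.5]
ee_rot: [3.139, -0.002, -0.123]
ft_force: [0.3, -0.9, 1.1]
finger_gap: 28.2
```

Emit:
play_rows(commands=[[0,0,0,0,0,0,-1],[0,0,0,0,0,0,-1]])

```text
time_s: 3.75
tcp_pos: [586.6, -219.9, 53.6]
ee_rot: [3.139, -0.002, -0.123]
ft_force: [-0.0, 1.3, 0.1]
finger_gap: 0.2
```

```bash
python3 plan.py
```

```text
t 3.75 tcp [ 586.6 -219.9   53.6] rpy [ 3.139e+00 -2.000e-03 -1.230e-01] F [-0.   1.3  0.1] gap 0.2 j [ 0.52  0.71 -0.34  1.69  0.31  0.79 -0.08]
```

```bash
python3 - <<'E'
from h import *
for n in ["wrist","scene"]:
    c=read_camera(n); cv2.imwrite(f"pics/{n}3.png",c["pixels"])
zoom(c,"s3z.png",80,120,180,200,3)
E
```

```text
(no output)
```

View pics/wrist3.png

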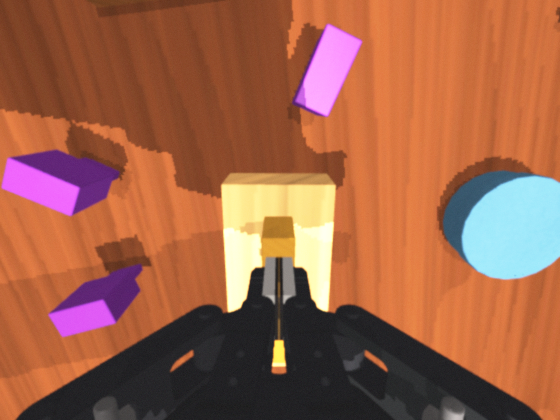

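View pics/s3z.png

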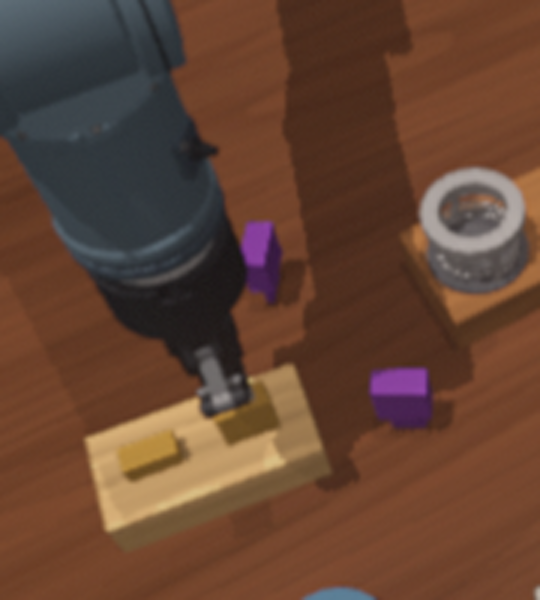

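```bash
python3 - <<'E'
from h import *
s=observe()
w=read_camera("wrist"); sc=read_camera("scene")
M=R.from_euler('xyz',s["ee_rot"])
for d in (11,0,-8,-30,-46): 
    P=s["tcp_pos"]+M.apply([0,0,d]); print(d,P.round(1),proj(w,P),proj(sc,P))
    P=s["tcp_pos"]+M.apply([0,-11,d]); print("  edge",proj(w,P))
zoom(w,"w3z.png",220,200,120,200,3)
zoom(sc,"s3zz.png",120,210,80,80,8)
E
```

```text
11 [ 586.6 -219.9   42.6] [[279.16622957 246.17129392]] [[162.72573036 259.09796442]]
  edge [[279.18134425 230.00524654]]
0 [ 586.6 -219.8   53.6] [[279.2005432  253.93723616]] [[161.40006472 256.4499818 ]]
  edge [[279.21716065 236.97246227]]
-8 [ 586.6 -219.8   61.6] [[279.22809611 260.17086257]] [[160.41638695 254.48461804]]
  edge [[279.24596826 242.57451532]]
-30 [ 586.5 -219.8   83.6] [[279.31804439 280.50727953]] [[157.62258959 248.90038749]]
  edge [[279.34030792 260.90920023]]
-46 [ 586.5 -219.7   99.6] [[279.40071723 299.18047745]] [[155.50490994 244.66531572]]
  edge [[279.42741181 277.82272659]]
```

View pics/w3z.png

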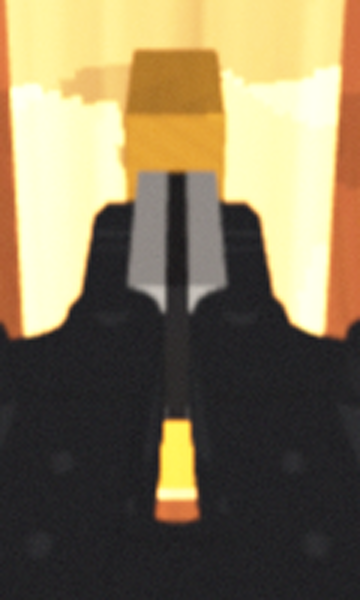

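View pics/s3zz.png

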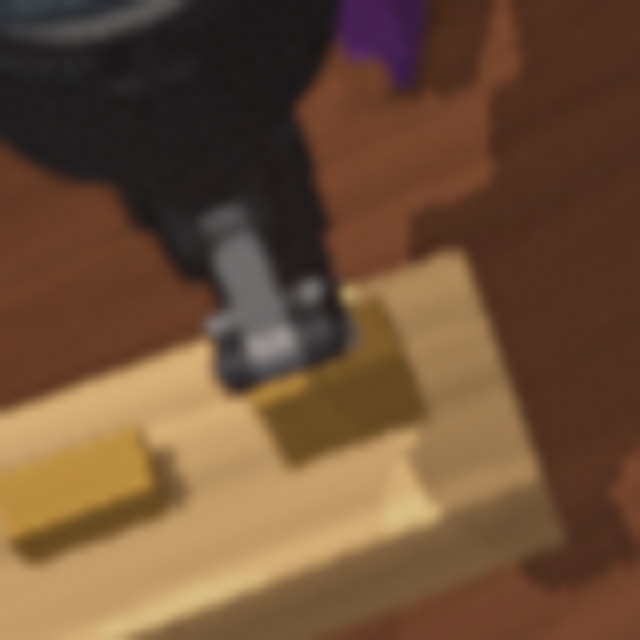

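```bash
python3 - <<'E'
from h import *
w=cv2.imread("pics/w2.png"); cv2.imwrite("pics/w2f.png",cv2.resize(w[250:420,100:460],None,fx=2.2,fy=2.2,interpolation=cv2.INTER_CUBIC))
t=read_camera("top"); zoom(t,"t3z.png",340,150,150,130,5)
s=observe(); M=R.from_euler('xyz',s["ee_rot"])
for d in (11,-30): print(proj(t,s["tcp_pos"]+M.apply([0,0,d])))
E
```

```text
[[390.99716936 226.85432351]]
[[395.86737807 224.19687818]]
```

View pics/w2f.png

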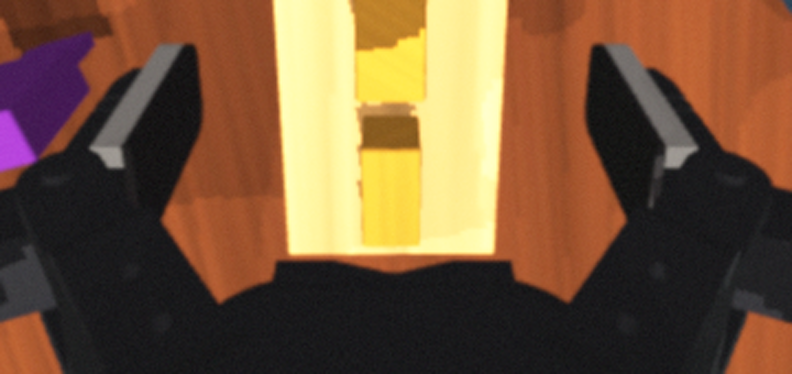

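View pics/t3z.png

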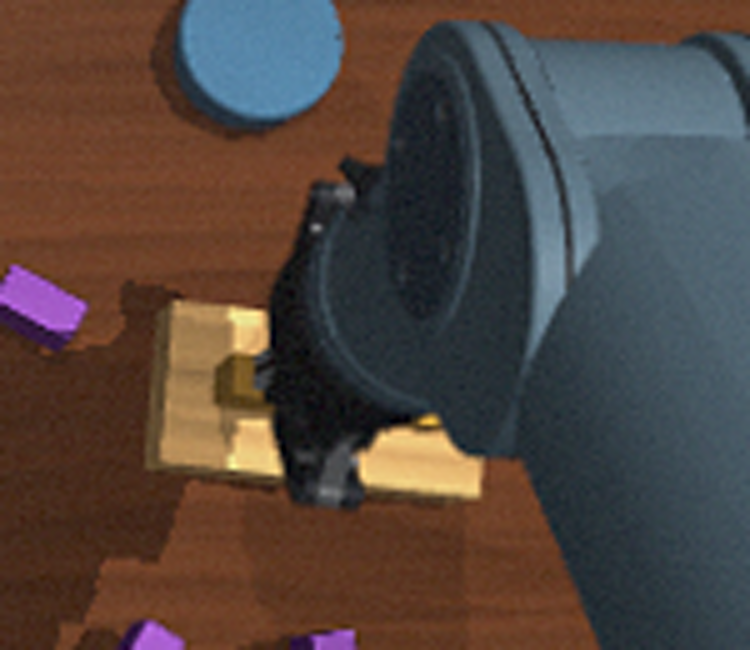

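Emit:
play_rows(commands=[[0,0,0,0,0,0,1],[0,0,0,0,0,0,1],[0,0,0,0,0,0,1],[0,0,0,0,0,0,1],[0,0,0,0,0,0,1]])

```text
time_s: 4.5
tcp_pos: [586.5, -219.8, 53.5]
ee_rot: [3.139, -0.002, -0.123]
ft_force: [0.4, -0.7, -0.6]
finger_gap: 72.4
```

```bash
python3 plan.py 585.8 -219.3 18 -0.124 5 12
```

```text
t 4.5 tcp [ 586.5 -219.8   53.5] rpy [ 3.139e+00 -2.000e-03 -1.230e-01] F [ 0.4 -0.7 -0.6] gap 72.4 j [ 0.52  0.71 -0.34  1.69  0.31  0.79 -0.08]
[-0.01, -0.0, 0.3, 0.02, -0.02, 0.01]
[-0.01, -0.01, 0.3, -0.0, 0.0, -0.0]
[-0.0, -0.0, 0.29, -0.0, 0.0, -0.0]
end [ 585.8 -219.4   17.9] left [-0.   0.1  0.1]
```

Emit:
play_rows(commands=[[-0.01,-0.01,0.3,0.02,-0.02,0,1],[-0.01,0,0.3,0,0,0,1],[0,0,0.25,0,0,0,1],[0,0,0,0,0,0,1]])

```text
time_s: 4.9
tcp_pos: [585.1, -219.2, 15.8]
ee_rot: [-3.141, 0.001, -0.123]
ft_force: [0.8, 0.7, -0.4]
finger_gap: 85.5
```

```bash
python3 - <<'E'
from h import *
w=read_camera("wrist"); cv2.imwrite("pics/w4.png",w["pixels"])
s=read_camera("scene"); zoom(s,"s4z.png",90,190,120,100,6)
E
python3 plan.py 585.8 -219.3 18 -0.124 5 12
```

```text
t 5.0 tcp [ 586.1 -219.4   17.3] rpy [-3.141e+00 -1.000e-03 -1.230e-01] F [0.1 0.5 0.7] gap 85.5 j [ 0.51  0.77 -0.32  1.7   0.33  0.73 -0.1 ]
[-0.01, -0.0, -0.02, -0.0, -0.0, 0.0]
end [ 585.7 -219.4   18.1] left [ 0.1  0.1 -0.1]
```

View pics/w4.png

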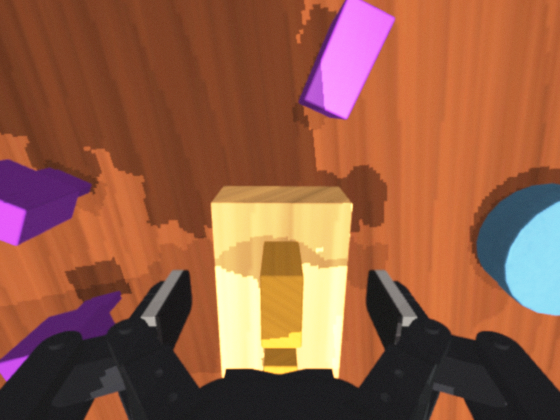

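View pics/s4z.png

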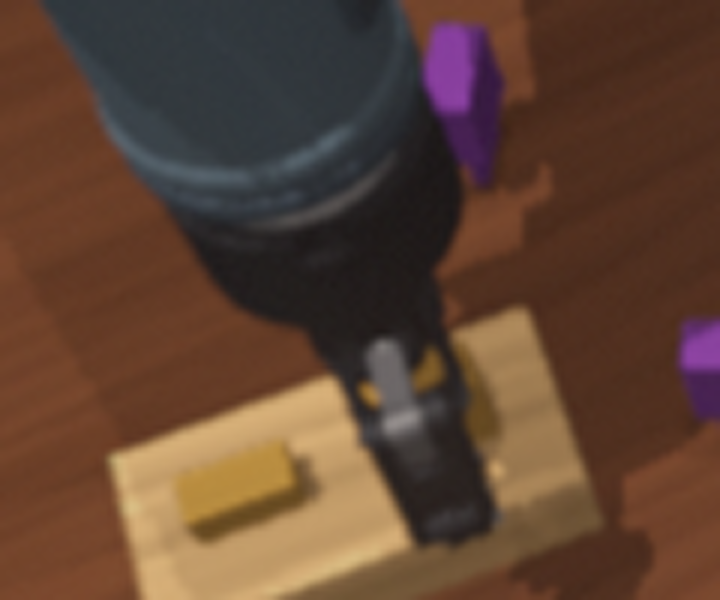

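Emit:
play_rows(commands=[[0,0,0,0,0,0,-1],[0,0,0,0,0,0,-1],[0,0,0,0,0,0,-1],[0,0,0,0,0,0,-1],[0,0,0,0,0,0,-1]], grip_force=60)

```text
time_s: 5.5
tcp_pos: [587.7, -219.8, 19.0]
ee_rot: [3.141, -0.004, -0.124]
ft_force: [-0.2, -0.1, -1.4]
finger_gap: 17.3
```

Emit:
play_rows(commands=[[0,0,0,0,0,0,-1],[0,0,0,0,0,0,-1]])

```text
time_s: 5.7
tcp_pos: [587.6, -219.8, 19.1]
ee_rot: [3.141, -0.004, -0.124]
ft_force: [0.2, -0.3, -0.1]
finger_gap: 16.9
```

```bash
python3 - <<'E'
from h import *
w=read_camera("wrist"); cv2.imwrite("pics/w5.png",w["pixels"])
E
python3 plan.py
```

```text
t 5.75 tcp [ 587.6 -219.8   19.1] rpy [ 3.141 -0.004 -0.123] F [-0.1 -0.6 -0.6] gap 17.1 j [ 0.51  0.77 -0.32  1.7   0.33  0.73 -0.1 ]
```

View pics/w5.png

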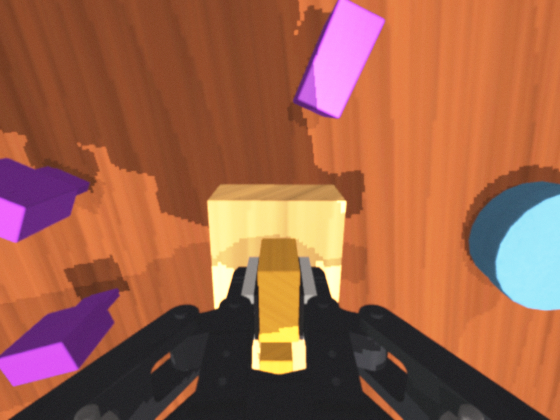

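Emit:
play_rows(commands=[[0,0,-0.3,0,0,0,-1],[0,0,-0.5,0,0,0,-1],[0,0,-0.7,0,0,0,-1],[0,0,-0.7,0,0,0,-1],[0,0,-0.6,0,0,0,-1]])

```text
time_s: 6.25
tcp_pos: [584.0, -218.6, 133.4]
ee_rot: [-3.14, 0.005, -0.123]
ft_force: [0.7, 0.4, -0.2]
finger_gap: 16.8
```

```bash
python3 - <<'E'
from h import *
s=read_camera("scene"); cv2.imwrite("pics/s6.png",s["pixels"])
E
python3 plan.py 541 62 130 0 15 36
```

```text
t 6.3 tcp [ 586.7 -219.3  137.8] rpy [ 3.142e+00 -2.000e-03 -1.230e-01] F [ 1.4 -0.4  1.5] gap 17.2 j [ 0.55  0.61 -0.37  1.65  0.26  0.94 -0.04]
[-0.25, -0.86, 0.02, 0.0, -0.01, -0.98]
[-0.15, -0.89, 0.02, 0.0, -0.0, -0.04]
[-0.14, -0.89, 0.03, 0.0, -0.0, -0.0]
[-0.15, -0.89, 0.02, 0.0, -0.0, -0.0]
[-0.14, -0.89, 0.03, 0.0, -0.0, -0.0]
[-0.15, -0.89, 0.02, 0.0, -0.0, -0.0]
[-0.14, -0.89, 0.03, 0.0, -0.0, -0.0]
[-0.14, -0.81, 0.02, 0.0, -0.0, -0.0]
end [540.9  62.1 130.1] left [ 0.1 -0.1 -0.1]
```

View pics/s6.png

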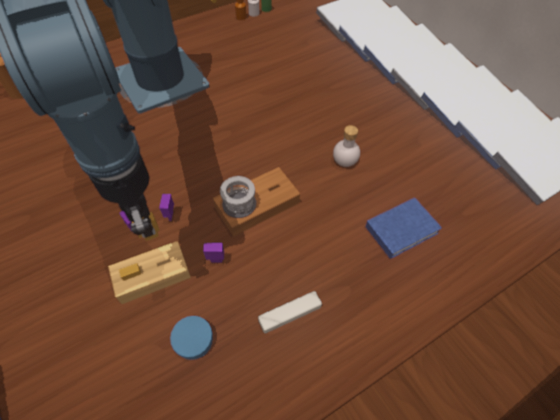

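Emit:
play_rows(commands=[[-0.25,-0.86,0.02,0,0,-0.98,-1],[-0.15,-0.89,0.02,0,0,-0.04,-1],[-0.14,-0.89,0.03,0,0,0,-1],[-0.15,-0.89,0.02,0,0,0,-1],[-0.14,-0.89,0.03,0,0,0,-1]])

```text
time_s: 6.8
tcp_pos: [560.2, -45.0, 138.3]
ee_rot: [3.134, -0.012, -0.008]
ft_force: [-0.5, 0.2, -1.2]
finger_gap: 17.2
```

```bash
python3 plan.py 541 62 130 0 15 30
```

```text
t 6.8 tcp [560.2 -45.  138.3] rpy [ 3.134 -0.012 -0.008] F [-0.5  0.2 -1.2] gap 17.2 j [ 0.33  0.51 -0.44  1.83  0.29  0.86 -0.25]
[-0.14, -0.74, 0.05, 0.06, -0.1, -0.07]
[-0.13, -0.74, 0.06, 0.0, 0.0, 0.0]
[-0.13, -0.74, 0.06, 0.0, 0.0, 0.0]
[-0.09, -0.45, 0.03, 0.0, 0.0, 0.0]
end [540.8  61.9 130.1] left [ 0.2  0.1 -0.1]
```

Emit:
play_rows(commands=[[-0.14,-0.74,0.05,0.06,-0.1,-0.07,-1],[-0.13,-0.74,0.06,0,0,0,-1],[-0.13,-0.74,0.06,0,0,0,-1],[-0.09,-0.3,0.03,0,0,0,-1],[0,0,0,0,0,0,-1]])

```text
time_s: 7.3
tcp_pos: [539.0, 66.2, 133.5]
ee_rot: [-3.139, -0.003, 0.01]
ft_force: [1.2, 0.2, -1.6]
finger_gap: 17.1
```

```bash
python3 plan.py 541 62 130 0 15 30
```

```text
t 7.3 tcp [539.   66.2 133.5] rpy [-3.139e+00 -3.000e-03  1.000e-02] F [ 1.2  0.2 -1.6] gap 17.1 j [ 0.16  0.5  -0.46  1.87  0.29  0.84 -0.44]
[0.05, 0.11, 0.09, -0.02, -0.02, 0.08]
end [541.1  61.8 129.8] left [-0.1  0.2  0.2]
```

Emit:
play_rows(commands=[[0.02,0.04,0.3,-0.02,-0.02,0.08,-1],[0,0,0,0,0,0,-1],[0,0,0,0,0,0,-1]])

```text
time_s: 7.6
tcp_pos: [541.0, 59.8, 120.7]
ee_rot: [3.138, -0.001, -0.005]
ft_force: [0.3, -0.3, -1.2]
finger_gap: 17.2
```

```bash
python3 - <<'E'
from h import *
import pickle
w=read_camera("wrist"); s=observe(); pickle.dump((w,s),open("w7.pkl","wb")); cv2.imwrite("pics/w7.png",w["pixels"]); zoom(w,"w7z.png",210,80,150,230,3)
E
python3 plan.py 541 62 130 0 15 30
```

```text
t 7.65 tcp [540.8  59.4 120.5] rpy [ 3.138 -0.    -0.006] F [-0.3 -0.4 -1.2] gap 17.0 j [ 0.15  0.52 -0.45  1.87  0.3   0.82 -0.46]
[0.0, -0.06, -0.24, 0.03, -0.0, -0.05]
end [540.8  61.9 130.1] left [ 0.2  0.1 -0.1]
```

View pics/w7.png

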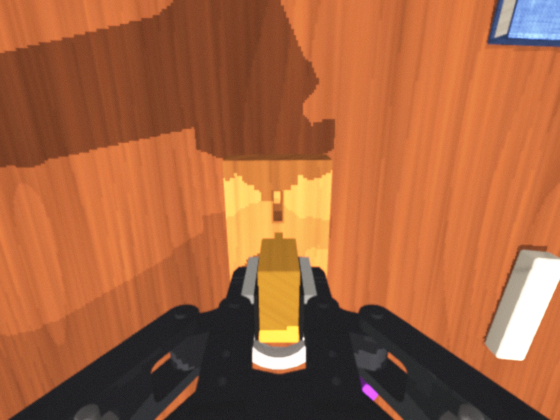

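View pics/w7z.png

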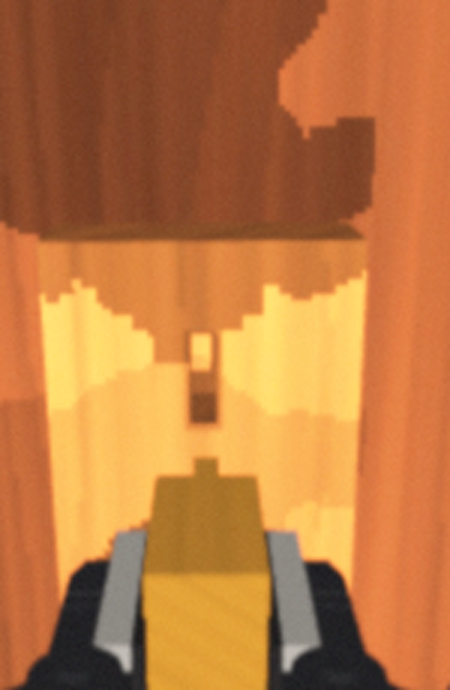

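```bash
cat > m7.py <<'E'
from h import *
import pickle
w,s=pickle.load(open("w7.pkl","rb"))
un=lambda p:(np.array(p,float)+.5)/3-.5+[210,80]
p=s["tcp_pos"];print(p,s["ee_rot"])
print("slot corners",back(w,un([(188,331),(219,331),(188,428),(219,428)]),36).round(1))
print("slot centre from corners",back(w,un([(188,331),(219,331),(188,428),(219,428)]),36).mean(0).round(1))
print("stand +y edge",back(w,un([(40,240),(365,240)]),36).round(1))
print("head top +y edge",back(w,un([(143,575),(270,575)]),p[2]+53).round(1))
print("shoulder +y",back(w,un([(155,477),(258,477)]),p[2]+17).round(1))
print("blade near",back(w,un([(195,458),(218,458)]),p[2]-9).round(1))
E
python3 m7.py
```

```text
[540.7967078   59.42818683 120.48076561] [ 3.13817323e+00 -3.33076963e-04 -5.88585742e-03]
slot corners [[535.6  77.5  36. ]
 [544.3  77.4  36. ]
 [535.2  48.4  36. ]
 [544.3  48.3  36. ]]
slot centre from corners [539.9  62.9  36. ]
stand +y edge [[495.6 103.2  36. ]
 [584.1 102.7  36. ]]
head top +y edge [[531.9  78.2 173.5]
 [549.5  78.1 173.5]]
shoulder +y [[531.7  77.2 137.5]
 [549.8  77.1 137.5]]
blade near [[538.3  70.  111.5]
 [543.1  70.  111.5]]
```

```bash
python3 plan.py 540 62.4 60 -0.006 15 16
```

```text
t 7.65 tcp [540.8  59.4 120.5] rpy [ 3.138 -0.    -0.006] F [-0.3 -0.4 -1.2] gap 17.0 j [ 0.15  0.52 -0.45  1.87  0.3   0.82 -0.46]
[-0.01, -0.02, 0.4, 0.03, -0.0, 0.0]
[-0.0, -0.02, 0.4, -0.0, -0.0, 0.0]
[-0.01, -0.02, 0.4, -0.0, -0.0, 0.0]
[-0.0, -0.02, 0.31, -0.0, -0.0, 0.0]
end [540.   62.6  60.1] left [-0.  -0.2 -0.1]
```

Emit:
play_rows(commands=[[-0.02,-0.06,0.4,0.03,0,0,-1],[0,-0.02,0.4,0,0,0,-1],[0,0,0.4,0,0,0,-1],[0,0,0.25,0,0,0,-1],[0,0,0,0,0,0,-1]])

```text
time_s: 8.15
tcp_pos: [542.2, 57.6, 61.1]
ee_rot: [3.14, -0.002, -0.013]
ft_force: [-0.0, 0.7, -0.8]
finger_gap: 17.1
```

```bash
python3 plan.py 540 62.4 54 -0.006 15 16
```

```text
t 8.15 tcp [542.2  57.6  61.1] rpy [ 3.14e+00 -2.00e-03 -1.30e-02] F [-0.   0.7 -0.8] gap 17.1 j [ 0.12  0.61 -0.41  1.9   0.36  0.7  -0.51]
[-0.06, -0.12, 0.18, 0.01, -0.02, -0.06]
end [539.9  62.4  53.9] left [0.1 0.  0.1]
```

Emit:
play_rows(commands=[[-0.06,-0.12,0.12,0,-0.02,-0.06,-1],[0,0,0,0,0,0,-1],[0,0,0,0,0,0,-1]])

```text
time_s: 8.45
tcp_pos: [540.8, 62.4, 57.1]
ee_rot: [3.14, -0.002, -0.007]
ft_force: [0.5, -0.3, 0.1]
finger_gap: 17.3
```

```bash
python3 plan.py 540 62.4 54 -0.006 15 16
```

```text
t 8.45 tcp [540.8  62.4  57.1] rpy [ 3.14e+00 -2.00e-03 -7.00e-03] F [ 0.5 -0.3  0.1] gap 17.3 j [ 0.11  0.61 -0.41  1.9   0.36  0.7  -0.52]
[-0.02, 0.0, 0.08, 0.01, -0.01, -0.0]
end [540.   62.4  53.9] left [ 0.  -0.   0.1]
```

Emit:
play_rows(commands=[[-0.02,0,0.06,0.01,-0.01,0,-1],[0,0,0,0,0,0,-1]])

```text
time_s: 8.65
tcp_pos: [540.5, 62.7, 55.4]
ee_rot: [-3.141, -0.002, -0.006]
ft_force: [0.1, -0.3, -0.9]
finger_gap: 17.0
```

```bash
python3 - <<'E'
from h import *
import pickle
w=read_camera("wrist"); s=observe(); pickle.dump((w,s),open("w8.pkl","wb")); zoom(w,"w8z.png",180,140,200,200,3.5)
t=read_camera("top");zoom(t,"t8z.png",230,200,120,90,6)
E
python3 plan.py 540 62.4 45 -0.006 15 16
```

```text
t 8.75 tcp [540.8  62.7  55.6] rpy [-3.141e+00 -2.000e-03 -6.000e-03] F [-0.2 -0.4 -1.3] gap 17.0 j [ 0.11  0.61 -0.41  1.91  0.36  0.69 -0.52]
[-0.02, 0.01, 0.26, -0.0, -0.02, -0.0]
end [540.   62.4  45.2] left [ 0.   0.  -0.2]
```

View pics/w8z.png

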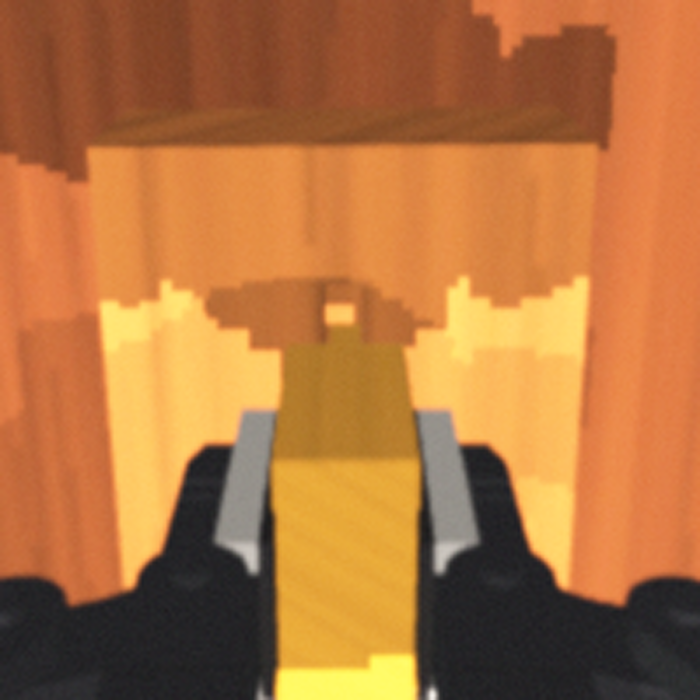

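View pics/t8z.png

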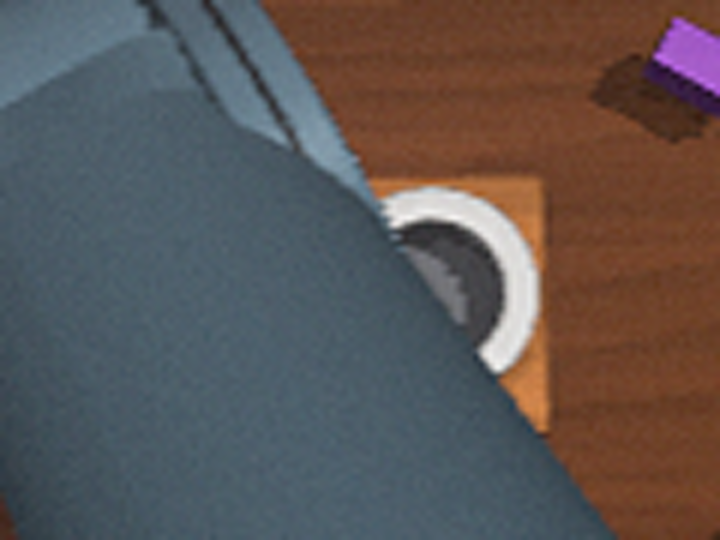

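```bash
python3 - <<'E'
from h import *
import pickle
w,s=pickle.load(open("w8.pkl","rb"))
un=lambda p:(np.array(p,float)+.5)/3.5-.5+[180,140]
p=s["tcp_pos"];print(p)
print("slot edge",back(w,un([(322,279),(358,279)]),36).round(1))
print("stand edge",back(w,un([(88,145),(600,145)]),36).round(1))
print("head top",back(w,un([(271,459),(418,459)]),p[2]+53).round(1))
print("shoulder",back(w,un([(283,346),(406,346)]),p[2]+17).round(1))
print("blade",back(w,un([(328,326),(362,326)]),p[2]-9).round(1))
# predicted slot outline for stand (539.9,18)
for a in (4,5.5): print(((proj(w,[[540+a*i,63+j*(13.5+a-4),36] for i,j in((-1,1),(1,1))])-[180,140]+.5)*3.5).round(0))
E
```

```text
[540.74794772  62.75675942  55.60151749]
slot edge [[535.8  77.8  36. ]
 [542.5  77.7  36. ]]
stand edge [[494.9 103.1  36. ]
 [585.2 102.5  36. ]]
head top [[531.3  81.3 108.6]
 [548.7  81.2 108.6]]
shoulder [[530.7  80.2  72.6]
 [549.2  80.1  72.6]]
blade [[537.   72.8  46.6]
 [543.   72.7  46.6]]
[[323. 286.]
 [367. 286.]]
[[315. 278.]
 [375. 278.]]
```

Emit:
play_rows(commands=[[-0.01,0,0.2,0,-0.02,0,-1],[0,0,0.2,0,0,0,-1],[0,0,0,0,0,0,-1]])

```text
time_s: 9.05
tcp_pos: [540.5, 62.6, 38.4]
ee_rot: [-3.141, -0.0, -0.007]
ft_force: [-0.2, -1.0, -0.8]
finger_gap: 17.2
```

```bash
python3 plan.py 540.2 62.6 38 -0.006 15 16
```

```text
t 9.05 tcp [540.5  62.6  38.4] rpy [-3.141 -0.    -0.007] F [-0.2 -1.  -0.8] gap 17.2 j [ 0.1   0.64 -0.39  1.91  0.38  0.66 -0.53]
[-0.01, 0.0, 0.01, -0.0, -0.0, -0.0]
end [540.1  62.6  38. ] left [ 0.1 -0.  -0. ]
```

Emit:
play_rows(commands=[[0,0,0.18,0,0,0,-1],[0,0,0.15,0,0,0,-1],[0,0,0.05,0,0,0,-1],[0,0,0,0,0,0,-1]])

```text
time_s: 9.45
tcp_pos: [540.0, 62.6, 21.0]
ee_rot: [-3.142, 0.001, -0.006]
ft_force: [-0.1, -0.3, -1.4]
finger_gap: 17.6
```

```bash
python3 plan.py 540.2 62.6 19 -0.006 15 16
```

```text
t 9.45 tcp [540.   62.6  21. ] rpy [-3.142e+00  1.000e-03 -6.000e-03] F [-0.1 -0.3 -1.4] gap 17.6 j [ 0.09  0.67 -0.38  1.91  0.4   0.63 -0.54]
[0.01, -0.0, 0.05, -0.0, 0.01, -0.0]
end [540.4  62.6  19. ] left [-0.2  0.  -0. ]
```

Emit:
play_rows(commands=[[0,0,0.07,0,0,0,-1],[0,0,0.05,0,0,0,-1],[0,0,0,0,0,0,-1]])

```text
time_s: 9.75
tcp_pos: [540.7, 62.8, 19.6]
ee_rot: [3.14, 0.0, -0.006]
ft_force: [0.1, 0.6, -0.4]
finger_gap: 17.4
```

```bash
python3 plan.py 540.2 62.6 19 -0.006 15 16
```

```text
t 9.75 tcp [540.7  62.8  19.6] rpy [ 3.14   0.    -0.006] F [ 0.1  0.6 -0.4] gap 17.4 j [ 0.09  0.67 -0.37  1.91  0.4   0.63 -0.55]
[-0.01, 0.0, 0.01, 0.01, 0.0, -0.0]
end [540.3  62.8  19.2] left [-0.1 -0.2 -0.2]
```

Emit:
play_rows(commands=[[0,0,0.08,0,0,0,-1],[0,0,0.06,0,0,0,-1]])

```text
time_s: 9.95
tcp_pos: [541.4, 62.8, 18.7]
ee_rot: [3.137, -0.001, -0.007]
ft_force: [-12.3, -2.5, 36.0]
finger_gap: 17.5
```

```bash
python3 plan.py
```

```text
t 9.95 tcp [541.4  62.8  18.7] rpy [ 3.137e+00 -1.000e-03 -7.000e-03] F [-12.3  -2.5  36. ] gap 17.5 j [ 0.08  0.68 -0.37  1.91  0.4   0.63 -0.55]
```

Emit:
play_rows(commands=[[0,0,0,0,0,0,-1],[0,0,0,0,0,0,0],[0,0,0,0,0,0,0],[0,0,0,0,0,0,0]])

```text
time_s: 10.35
tcp_pos: [542.3, 63.1, 19.5]
ee_rot: [3.137, -0.003, -0.007]
ft_force: [-0.3, -0.3, -0.9]
finger_gap: 42.7
```

Emit:
play_rows(commands=[[0,0,-0.3,0,0,0,0],[0,0,-0.5,0,0,0,1],[0,0,-0.9,0,0,0,1],[0,0,-0.9,0,0,0,1],[0,0,-0.8,0,0,0,1]])

```text
time_s: 10.85
tcp_pos: [538.1, 63.1, 157.2]
ee_rot: [3.137, 0.008, -0.006]
ft_force: [1.0, 0.6, -0.8]
finger_gap: 85.2
```

```bash
python3 - <<'E'
from h import *
import pickle
w=read_camera("wrist"); s=observe(); pickle.dump((w,s),open("w9.pkl","wb")); cv2.imwrite("pics/w9.png",w["pixels"])
c=read_camera("scene");zoom(c,"s9z.png",190,120,200,140,4)
E
python3 plan.py
```

```text
t 10.95 tcp [541.5  63.9 160.2] rpy [ 3.138e+00 -1.000e-03 -6.000e-03] F [0.6 1.1 0.2] gap 85.7 j [ 0.17  0.46 -0.47  1.84  0.27  0.9  -0.44]
```

View pics/w9.png

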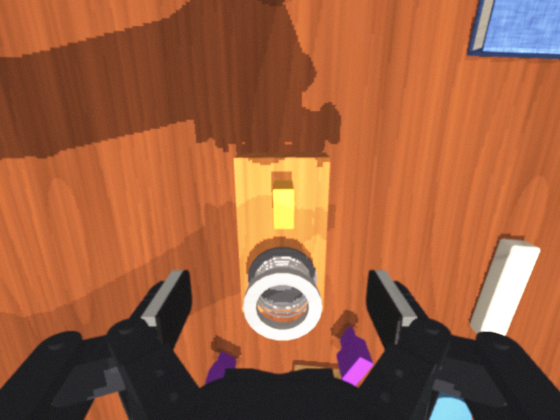

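View pics/s9z.png

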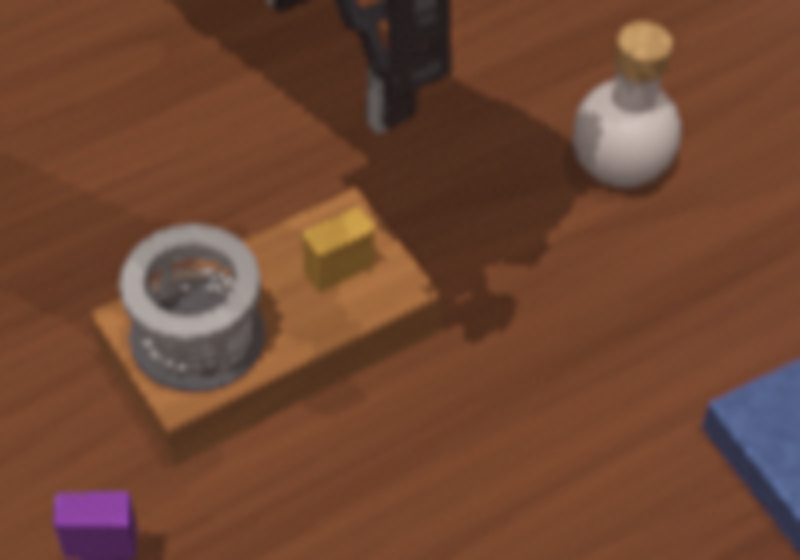

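```bash
python3 - <<'E'
from h import *
import pickle
w,s=pickle.load(open("w9.pkl","rb"))
print(back(w,[283,306],88), back(w,[(244,303),(322,303)],88),back(w,[(284,271),(284,339.5)],88))
print("gauge top",back(w,[(273.5,187.5),(293.5,187.5),(274,228.5),(294.5,228.5)],72).round(1))
print("gauge if 75",back(w,[(273.5,187.5),(293.5,187.5),(274,228.5),(294.5,228.5)],75).round(1))
zoom(w,"w9z.png",230,150,110,195,3)
E
python3 plan.py 537 262 150 -0.006 15 38
```

```text
[[540.74178605 -23.3174447   88.        ]] [[505.61273523 -20.12056496  88.        ]
 [575.78662694 -20.11035081  88.        ]] [[541.64504536  12.31490238  88.        ]
 [541.64224374 -60.25647518  88.        ]]
gauge top [[532.9  82.7  72. ]
 [549.8  82.7  72. ]
 [533.   45.6  72. ]
 [551.1  45.5  72. ]]
gauge if 75 [[533.   83.5  75. ]
 [549.7  83.4  75. ]
 [533.   46.8  75. ]
 [550.9  46.7  75. ]]
t 10.95 tcp [541.5  63.9 160.2] rpy [ 3.138e+00 -1.000e-03 -6.000e-03] F [0.6 1.1 0.2] gap 85.7 j [ 0.17  0.46 -0.47  1.84  0.27  0.9  -0.44]
[-0.03, -0.95, 0.05, 0.03, -0.01, -0.0]
[-0.03, -0.95, 0.05, 0.0, 0.0, -0.0]
[-0.03, -0.95, 0.05, 0.0, 0.0, -0.0]
[-0.02, -0.95, 0.05, 0.0, 0.0, -0.0]
[-0.03, -0.95, 0.04, 0.0, 0.0, -0.0]
[-0.0, -0.2, 0.01, 0.0, 0.0, -0.0]
end [537.1 261.9 150. ] left [-0.1  0.1 -0. ]
```

View pics/w9z.png

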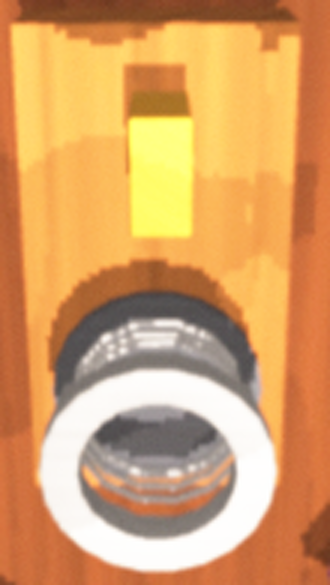

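Emit:
play_rows(commands=[[-0.03,-0.95,0.05,0.03,0,0,1],[-0.03,-0.95,0.05,0,0,0,1],[-0.03,-0.95,0.05,0,0,0,1],[-0.03,-0.95,0.05,0,0,0,1],[-0.02,-0.6,0.05,0,0,0,1]])

```text
time_s: 11.45
tcp_pos: [539.2, 238.8, 150.9]
ee_rot: [3.138, -0.003, -0.018]
ft_force: [-0.5, -0.3, 0.3]
finger_gap: 85.3
```

Emit:
play_rows(commands=[[0,-0.2,0,0,0,0,1],[0,0,0,0,0,0,1],[0,0,0,0,0,0,1]])

```text
time_s: 11.75
tcp_pos: [537.6, 249.6, 150.3]
ee_rot: [3.139, -0.001, -0.012]
ft_force: [-0.3, -0.3, -1.1]
finger_gap: 85.5
```

```bash
python3 - <<'E'
from h import *
import pickle
w=read_camera("wrist"); s=observe(); pickle.dump((w,s),open("w10.pkl","wb")); cv2.imwrite("pics/w10.png",w["pixels"])
print(proj(w,[[537,267,104],[537,267,28]]))
zoom(w,"w10z.png",210,150,140,170,3.5)
E
python3 plan.py
```

```text
[[277.83284673 203.61108854]
 [277.91819315 180.50797   ]]
t 11.8 tcp [537.8 249.2 150.3] rpy [ 3.139e+00 -1.000e-03 -1.300e-02] F [ 0.2 -0.1 -0.1] gap 85.5 j [-0.16  0.56 -0.48  1.72  0.31  0.94 -0.78]
```

View pics/w10z.png

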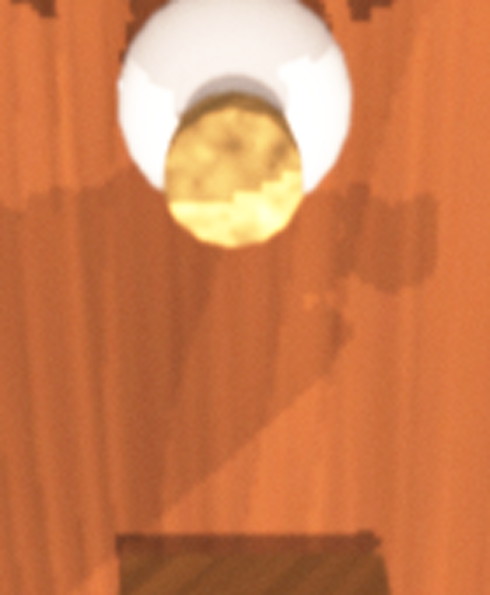

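```bash
python3 - <<'E'
from h import *
import pickle
w,s=pickle.load(open("w10.pkl","rb"))
print(back(w,[[276.4,200.4]],104),back(w,[[276.8,178.5]],28))
E
python3 plan.py 536.1 269 105 -0.006 15 14
```

```text
[[535.99652487 269.43714677 104.        ]] [[535.95254582 268.9764703   28.        ]]
t 11.8 tcp [537.8 249.2 150.3] rpy [ 3.139e+00 -1.000e-03 -1.300e-02] F [ 0.2 -0.1 -0.1] gap 85.5 j [-0.16  0.56 -0.48  1.72  0.31  0.94 -0.78]
[-0.01, -0.14, 0.32, 0.02, -0.01, -0.06]
[-0.01, -0.14, 0.32, 0.0, -0.0, 0.0]
[-0.02, -0.14, 0.32, 0.0, -0.0, 0.0]
[-0.01, -0.08, 0.17, 0.0, -0.0, 0.0]
end [535.9 269.2 105.1] left [ 0.2 -0.2 -0.1]
```

Emit:
play_rows(commands=[[-0.02,-0.25,0.3,0,0,-0.06,1],[-0.02,-0.25,0.3,0,0,0,1],[0,-0.06,0.3,0,0,0,1],[0,0,0,0,0,0,1],[0,0,0,0,0,0,1]])

```text
time_s: 12.3
tcp_pos: [536.9, 268.6, 109.8]
ee_rot: [3.136, -0.0, -0.011]
ft_force: [0.6, -0.2, 0.3]
finger_gap: 85.3
```

```bash
python3 plan.py 536.1 269 85 -0.006 15 14
```

```text
t 12.3 tcp [536.9 268.6 109.8] rpy [ 3.136 -0.    -0.011] F [ 0.6 -0.2  0.3] gap 85.3 j [-0.21  0.62 -0.46  1.73  0.35  0.88 -0.83]
[-0.01, -0.01, 0.35, 0.05, -0.0, -0.04]
[-0.01, -0.0, 0.27, -0.0, -0.0, 0.0]
end [536.1 268.9  85. ] left [-0.   0.1  0. ]
```

Emit:
play_rows(commands=[[-0.02,-0.04,0.35,0.05,0,-0.04,1],[0,-0.03,0.35,0,0,0,1],[0,0,0.35,0,0,0,1],[0,0,0,0,0,0,1],[0,0,0,0,0,0,1]])

```text
time_s: 12.8
tcp_pos: [536.0, 270.5, 63.5]
ee_rot: [3.141, 0.001, -0.006]
ft_force: [-0.2, -0.6, -0.5]
finger_gap: 85.7
```

```bash
python3 - <<'E'
from h import *
import pickle
w=read_camera("wrist"); s=observe(); pickle.dump((w,s),open("w11.pkl","wb")); cv2.imwrite("pics/w11.png",w["pixels"])
c=read_camera("scene"); zoom(c,"s11z.png",300,80,100,110,5)
E
python3 plan.py 536.1 269 51 -0.006 15 14
```

```text
t 12.9 tcp [536.1 270.5  63.9] rpy [ 3.141  0.    -0.006] F [-0.1  0.5 -0. ] gap 85.3 j [-0.23  0.68 -0.44  1.75  0.38  0.79 -0.86]
[-0.0, 0.04, 0.32, 0.0, 0.0, -0.0]
end [536.1 268.9  51.1] left [-0.   0.1 -0.1]
```

View pics/w11.png

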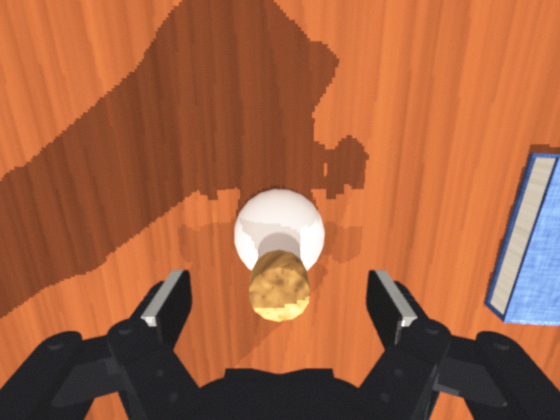

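View pics/s11z.png

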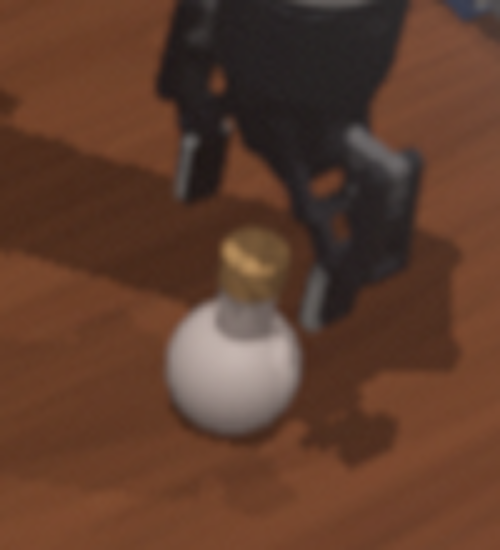

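```bash
python3 - <<'E'
from h import *
import pickle
w,s=pickle.load(open("w11.pkl","rb"))
zoom(w,"w11z.png",220,180,120,150,4)
print(back(w,[[279,292]],104),back(w,[[279.5,234]],28)); print(proj(w,[[536,269+15,104],[536,269-15,104],[536,269,104]]))
E
```

```text
[[535.9183891  270.78605642 104.        ]] [[536.3081383  268.74231311  28.        ]]
[[279.01665861 266.96883431]
 [279.35971693 321.86871637]
 [279.19352002 295.27610604]]
```

View pics/w11z.png

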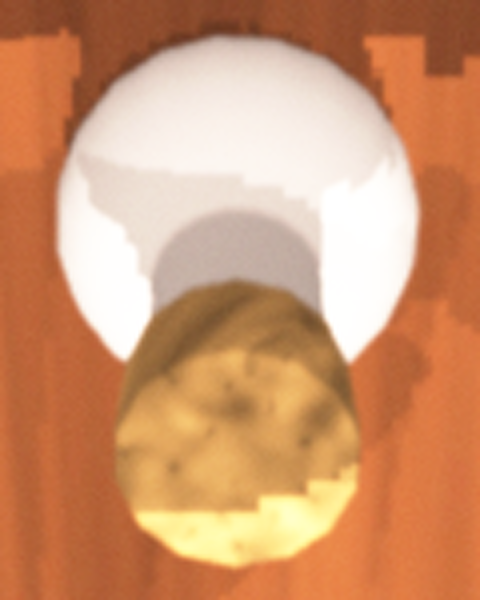

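Emit:
play_rows(commands=[[0,0.04,0.3,0,0,0,1],[0,0,0,0,0,0,1],[0,0,0,0,0,0,1]])

```text
time_s: 13.2
tcp_pos: [537.0, 269.2, 51.9]
ee_rot: [-3.141, -0.002, -0.007]
ft_force: [-0.9, 1.1, 0.3]
finger_gap: 85.3
```

```bash
python3 plan.py 536.1 269 51 -0.006 15 14
```

```text
t 13.2 tcp [537.  269.2  51.9] rpy [-3.141e+00 -2.000e-03 -7.000e-03] F [-0.9  1.1  0.3] gap 85.3 j [-0.23  0.7  -0.43  1.76  0.39  0.77 -0.86]
[-0.02, 0.0, 0.02, -0.01, -0.01, -0.0]
end [536.2 269.2  51.1] left [-0.1 -0.2 -0.1]
```

Emit:
play_rows(commands=[[-0.02,0,0.02,0,-0.02,0,1],[0,0,0,0,0,0,0],[0,0,0,0,0,0,0],[0,0,0,0,0,0,-0.2],[0,0,0,0,0,0,-0.2]], grip_force=30)

```text
time_s: 13.7
tcp_pos: [536.6, 269.4, 51.7]
ee_rot: [-3.14, -0.0, -0.007]
ft_force: [-0.5, 0.1, -0.6]
finger_gap: 34.8
```

Emit:
play_rows(commands=[[0,0,0,0,0,0,-0.4],[0,0,0,0,0,0,-1],[0,0,0,0,0,0,-1]])

```text
time_s: 14.0
tcp_pos: [536.5, 269.4, 52.0]
ee_rot: [-3.14, -0.0, -0.007]
ft_force: [0.1, 0.5, 0.4]
finger_gap: 29.1
```

Emit:
play_rows(commands=[[0,0,0,0,0,0,-1],[0,0,0,0,0,0,-1]], grip_force=80)

```text
time_s: 14.2
tcp_pos: [536.6, 269.5, 52.2]
ee_rot: [-3.14, -0.0, -0.007]
ft_force: [-0.7, 0.5, 1.1]
finger_gap: 27.9
```

```bash
python3 - <<'E'
from h import *
import pickle
w=read_camera("wrist"); s=observe(); pickle.dump((w,s),open("w12.pkl","wb")); cv2.imwrite("pics/w12.png",w["pixels"])
E
python3 plan.py
```

```text
t 14.25 tcp [536.6 269.5  52.2] rpy [-3.14  -0.    -0.007] F [-0.7  0.4  1.1] gap 27.8 j [-0.23  0.7  -0.43  1.76  0.39  0.77 -0.86]
```

View pics/w12.png

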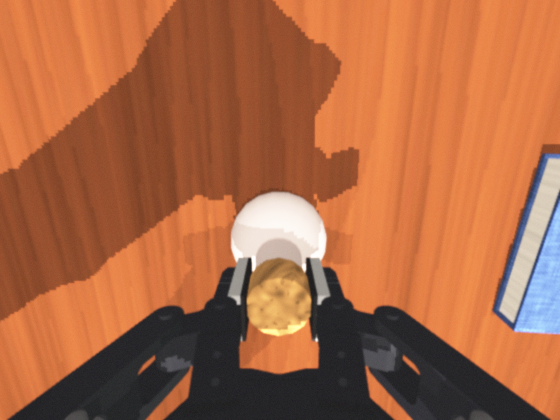

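Emit:
play_rows(commands=[[0,0,-0.3,0,0,0,-1],[0,0,-0.5,0,0,0,-1],[0,0,-0.6,0,0,0,-1],[0,0,-0.6,0,0,0,-1],[0,0,-0.6,0,0,0,-1]])

```text
time_s: 14.75
tcp_pos: [532.8, 267.0, 156.8]
ee_rot: [3.138, 0.009, -0.006]
ft_force: [0.1, 0.0, -1.5]
finger_gap: 27.9
```

Emit:
play_rows(commands=[[0,0,-0.5,0,0,0,-1],[0,0,0,0,0,0,-1]])

```text
time_s: 14.95
tcp_pos: [534.5, 268.2, 181.9]
ee_rot: [3.141, 0.004, -0.006]
ft_force: [0.1, 1.0, -1.4]
finger_gap: 27.6
```

```bash
python3 plan.py 540 -22 178 -0.006 15 25
```

```text
t 14.95 tcp [534.5 268.2 181.9] rpy [ 3.141  0.004 -0.006] F [ 0.1  1.  -1.4] gap 27.6 j [-0.18  0.53 -0.5   1.68  0.29  1.01 -0.78]
[0.02, 0.62, 0.01, 0.01, 0.03, 0.0]
[0.01, 0.62, 0.01, -0.0, 0.0, 0.0]
[0.02, 0.62, 0.01, -0.0, 0.0, 0.0]
[0.01, 0.62, 0.01, -0.0, 0.0, 0.0]
[0.02, 0.62, 0.01, -0.0, 0.0, 0.0]
[0.01, 0.62, 0.01, -0.0, 0.0, 0.0]
[0.02, 0.62, 0.01, -0.0, 0.0, 0.0]
[0.01, 0.62, 0.01, -0.0, 0.0, 0.0]
[0.02, 0.62, 0.0, -0.0, 0.0, 0.0]
[0.01, 0.62, 0.01, -0.0, 0.0, 0.0]
[0.02, 0.62, 0.0, -0.0, 0.0, 0.0]
[0.01, 0.43, 0.0, -0.0, 0.0, 0.0]
end [540.1 -21.8 178.2] left [-0.1 -0.2 -0.2]
```

Emit:
play_rows(commands=[[0.02,0.4,0.01,0,0.03,0,-1],[0.02,0.62,0.01,0,0,0,-1],[0.02,0.62,0.01,0,0,0,-1],[0.02,0.62,0.01,0,0,0,-1],[0.02,0.62,0.01,0,0,0,-1]])

```text
time_s: 15.45
tcp_pos: [533.7, 147.2, 174.7]
ee_rot: [3.139, 0.007, 0.0]
ft_force: [0.6, -0.8, -2.3]
finger_gap: 27.5
```

Emit:
play_rows(commands=[[0.02,0.62,0.01,0,0,0,-1],[0.02,0.62,0.01,0,0,0,-1],[0.02,0.62,0.01,0,0,0,-1],[0.02,0.5,0.01,0,0,0,-1],[0,0.3,0,0,0,0,-1]])

```text
time_s: 15.95
tcp_pos: [529.5, 24.7, 165.9]
ee_rot: [3.132, 0.02, -0.008]
ft_force: [-0.1, 0.5, -2.5]
finger_gap: 27.8
```

```bash
python3 plan.py 540 -25 178 -0.006 15 15
```

```text
t 15.95 tcp [529.5  24.7 165.9] rpy [ 3.132  0.02  -0.008] F [-0.1  0.5 -2.5] gap 27.8 j [ 0.23  0.44 -0.47  1.86  0.25  0.92 -0.36]
[0.08, 0.36, -0.09, 0.08, 0.17, -0.01]
[0.08, 0.36, -0.09, 0.0, -0.0, -0.0]
[0.08, 0.36, -0.08, 0.0, -0.0, -0.0]
[0.03, 0.16, -0.04, 0.0, -0.0, -0.0]
end [540.  -24.9 177.9] left [-0.  -0.1  0.1]
```

Emit:
play_rows(commands=[[0.08,0.33,-0.2,0.08,0.15,0,-1],[0.08,0.33,-0.1,0,0,0,-1],[0.05,0.3,0,0,0,0,-1],[0,0,0,0,0,0,-1],[0,0,0,0,0,0,-1]])

```text
time_s: 16.45
tcp_pos: [533.2, -19.9, 173.8]
ee_rot: [3.141, 0.01, -0.012]
ft_force: [-0.1, 0.8, -2.0]
finger_gap: 28.1
```

```bash
python3 plan.py 540 -25 170 -0.006 15 15
```

```text
t 16.45 tcp [533.2 -19.9 173.8] rpy [ 3.141  0.01  -0.012] F [-0.1  0.8 -2. ] gap 28.1 j [ 0.31  0.43 -0.46  1.85  0.23  0.93 -0.26]
[0.17, 0.13, 0.09, 0.01, 0.08, -0.05]
end [539.9 -25.2 170.1] left [ 0.1  0.2 -0.1]
```

Emit:
play_rows(commands=[[0.17,0.13,0.09,0,0.08,-0.05,-1],[0,0,0,0,0,0,-1],[0,0,0,0,0,0,-1]])

```text
time_s: 16.75
tcp_pos: [539.9, -23.4, 169.0]
ee_rot: [-3.141, 0.001, -0.002]
ft_force: [0.1, 0.6, -2.4]
finger_gap: 27.8
```

```bash
python3 plan.py 540 -25 170 -0.006 15 15
```

```text
t 16.75 tcp [539.9 -23.4 169. ] rpy [-3.141e+00  1.000e-03 -2.000e-03] F [ 0.1  0.6 -2.4] gap 27.8 j [ 0.32  0.44 -0.46  1.85  0.24  0.91 -0.25]
[0.0, 0.04, -0.03, -0.0, 0.01, 0.03]
end [539.9 -25.  170.2] left [ 0.1 -0.  -0.2]
```

Emit:
play_rows(commands=[[0,0.04,0.25,0,0.01,0,-1],[0,0,0.25,0,0,0,-1],[0,0,0,0,0,0,-1],[0,0,0,0,0,0,-1]])

```text
time_s: 17.15
tcp_pos: [539.3, -23.9, 146.5]
ee_rot: [-3.141, 0.001, -0.0]
ft_force: [0.3, -0.6, -1.6]
finger_gap: 27.7
```

```bash
python3 - <<'E'
from h import *
import pickle
w=read_camera("wrist"); c=read_camera("scene"); t=read_camera("top"); s=observe(); pickle.dump((w,c,t,s),open("w13.pkl","wb")); zoom(w,"w13z.png",180,100,200,260,2.3)
zoom(c,"s13z.png",190,110,130,130,4.5)
E
python3 plan.py 540 -25 140 -0.006 15 15
```

```text
t 17.3 tcp [539.7 -24.  147.1] rpy [-3.141e+00 -0.000e+00 -1.000e-03] F [-0.2 -0.1 -2.2] gap 27.7 j [ 0.31  0.47 -0.45  1.86  0.26  0.86 -0.27]
[0.01, 0.03, 0.18, -0.0, -0.0, 0.04]
end [540.1 -25.2 139.9] left [-0.1  0.2  0.1]
```

View pics/w13z.png

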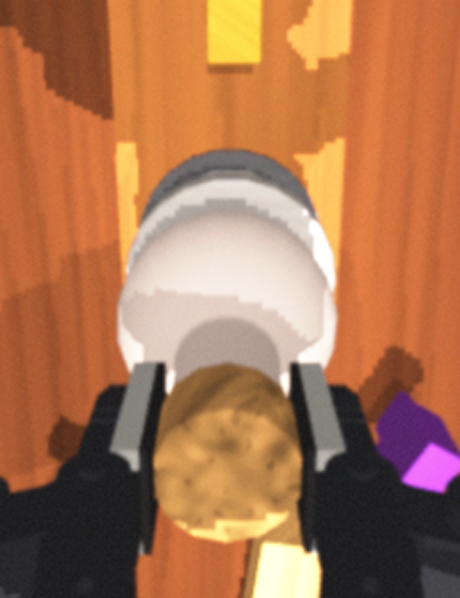

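View pics/s13z.png

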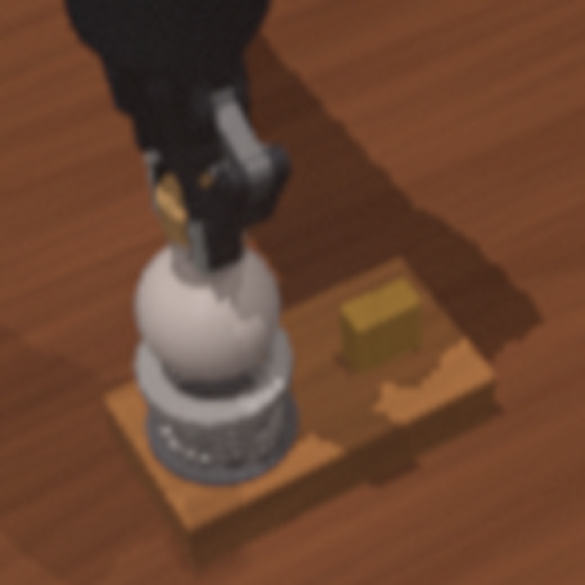

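Emit:
play_rows(commands=[[0.01,0.02,0.2,0,0,0.02,-1],[0,0,0,0,0,0,-1],[0,0,0,0,0,0,-1]])

```text
time_s: 17.6
tcp_pos: [540.6, -24.9, 138.9]
ee_rot: [-3.141, -0.001, -0.004]
ft_force: [0.0, -0.4, -1.8]
finger_gap: 27.5
```

```bash
python3 plan.py 540 -24.6 134 -0.006 15 15
```

```text
t 17.6 tcp [540.6 -24.9 138.9] rpy [-3.141e+00 -1.000e-03 -4.000e-03] F [ 0.  -0.4 -1.8] gap 27.5 j [ 0.31  0.48 -0.44  1.87  0.27  0.85 -0.27]
[-0.02, -0.01, 0.12, -0.0, -0.01, 0.02]
end [539.8 -24.5 134.1] left [ 0.2 -0.1 -0.1]
```

Emit:
play_rows(commands=[[-0.02,-0.01,0.1,0,0,0,-1],[0,0,0.05,0,0,0,-1],[0,0,0,0,0,0,-1]])

```text
time_s: 17.9
tcp_pos: [540.2, -24.6, 132.7]
ee_rot: [-3.141, -0.002, -0.004]
ft_force: [-0.1, -0.2, -1.4]
finger_gap: 27.4
```

```bash
python3 plan.py 540 -24.6 132 -0.006 15 15
```

```text
t 17.9 tcp [540.2 -24.6 132.7] rpy [-3.141e+00 -2.000e-03 -4.000e-03] F [-0.1 -0.2 -1.4] gap 27.4 j [ 0.3   0.49 -0.44  1.88  0.27  0.83 -0.28]
[-0.01, -0.0, 0.02, -0.0, -0.02, 0.02]
end [539.8 -24.6 131.9] left [0.2 0.  0.1]
```

Emit:
play_rows(commands=[[0,0,0.08,0,-0.02,0,-1],[0,0,0,0,0,0,-1],[0,0,0,0,0,0,-1]])

```text
time_s: 18.2
tcp_pos: [540.7, -24.8, 130.4]
ee_rot: [3.141, -0.0, -0.004]
ft_force: [-2.1, -0.5, 3.1]
finger_gap: 27.5
```

```bash
cat > avg.py <<'E'
from h import *
s=[observe() for _ in range(10)]
print(np.mean([x["ft_force"] for x in s],0).round(2),np.mean([x["tcp_pos"] for x in s],0).round(2),np.mean([x["torque"] for x in s],0).round(2),s[-1]["ee_rot"].round(4),s[-1]["time_s"],s[-1]["finger_gap"])
E
python3 avg.py
```

```text
[-2.06 -0.47  3.14] [540.67 -24.8  130.39] [-0.07  0.46 -0.01] [ 3.1412e+00 -4.0000e-04 -3.8000e-03] 18.2 27.53983808074103
```

Emit:
play_rows(commands=[[-0.01,0,0.12,0,0,0,-1],[0,0,0.12,0,0,0,-1],[0,0,0,0,0,0,-1],[0,0,0,0,0,0,-1]])

```text
time_s: 18.6
tcp_pos: [540.7, -24.8, 121.7]
ee_rot: [3.14, -0.002, -0.004]
ft_force: [-2.1, -0.6, 8.4]
finger_gap: 28.2
```

```bash
python3 avg.py; python3 plan.py 540 -24.8 115 -0.006
```

```text
[-2.14 -0.59  8.36] [540.75 -24.78 121.72] [-0.14  0.75  0.06] [ 3.1405e+00 -1.6000e-03 -3.8000e-03] 18.6 28.18661719957163
t 18.6 tcp [540.7 -24.8 121.7] rpy [ 3.14e+00 -2.00e-03 -4.00e-03] F [-2.1 -0.6  8.4] gap 28.2 j [ 0.3   0.51 -0.43  1.88  0.29  0.81 -0.29]
[-0.02, 0.0, 0.17, 0.01, -0.01, 0.02]
end [540.  -24.8 114.9] left [ 0.  -0.   0.1]
```

Emit:
play_rows(commands=[[-0.02,0,0.12,0,-0.01,0,-1],[0,0,0.06,0,0,0,-1],[0,0,0,0,0,0,-1],[0,0,0,0,0,0,-1]])

```text
time_s: 19.0
tcp_pos: [540.8, -24.8, 116.6]
ee_rot: [3.139, -0.002, -0.004]
ft_force: [-4.0, -0.9, 10.9]
finger_gap: 27.7
```

```bash
python3 - <<'E'
from h import *
import pickle
fs=[]
for i in range(3):
    w=read_camera("wrist"); fs.append(observe()["ft_force"]); c=read_camera("scene"); fs.append(observe()["ft_force"])
print(np.mean(fs,0),np.array(fs)[:,2])
s=observe(); pickle.dump((w,c,s),open("w14.pkl","wb")); zoom(w,"w14z.png",180,60,200,300,2)
zoom(c,"s14z.png",205,150,100,90,6)
E
python3 avg.py;python3 plan.py
```

```text
[-3.55334087 -0.55358059  9.89698086] [10.53162502  9.71099069  9.40777189  9.91178729 10.21906159  9.60064871]
[-4.04 -0.5   9.6 ] [540.82 -24.79 116.59] [-0.05  0.97 -0.03] [ 3.1392e+00 -2.3000e-03 -4.0000e-03] 19.3 27.645070723437648
t 19.3 tcp [540.8 -24.8 116.6] rpy [ 3.139e+00 -2.000e-03 -4.000e-03] F [-4.  -0.5  9.6] gap 27.6 j [ 0.29  0.51 -0.43  1.88  0.29  0.8  -0.29]
```

View pics/w14z.png

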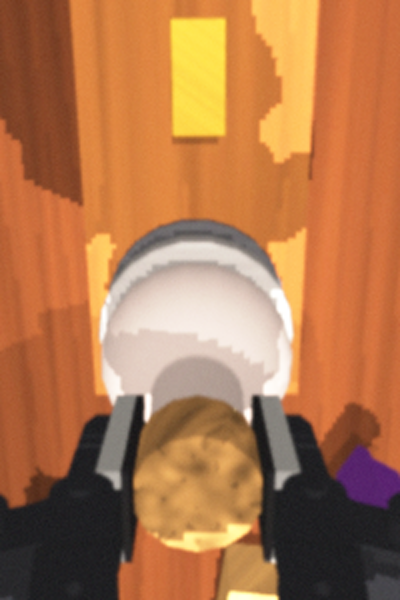

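View pics/s14z.png

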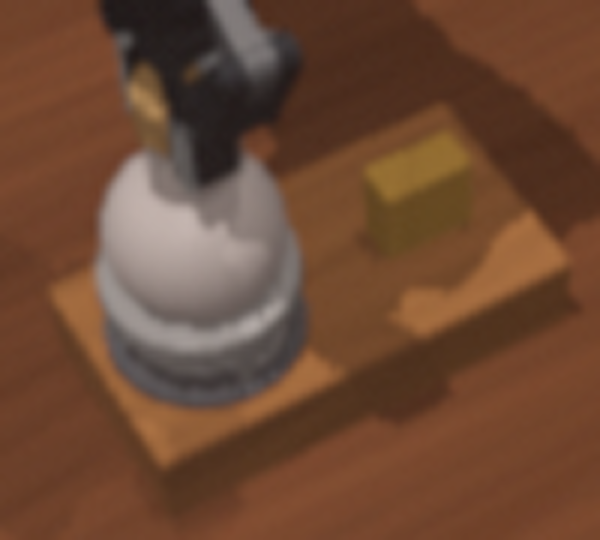

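```bash
python3 - <<'E'
from h import *
import pickle
w12=pickle.load(open("w12.pkl","rb"))[0];w13=pickle.load(open("w13.pkl","rb"))[0];w14=pickle.load(open("w14.pkl","rb"))[0]
ims=[w["pixels"] for w in(w12,w13,w14)]
cv2.imwrite("pics/cmp.png",np.hstack([cv2.resize(i[180:345,215:345],None,fx=2,fy=2) for i in ims]))
g=[cv2.cvtColor(i,cv2.COLOR_BGR2GRAY) for i in ims]
tpl=g[1][285:318,256:302]
for k in (0,1,2):
    r=cv2.matchTemplate(g[k][275:330,246:312],tpl,cv2.TM_CCOEFF_NORMED); _,v,_,l=cv2.minMaxLoc(r); print(k,v,l)
for k in(0,2):
    M=np.eye(2,3,dtype=np.float32); m=np.zeros_like(g[0]); m[272:322,252:306]=255
    try: print(k,cv2.findTransformECC(g[1],g[k],M,cv2.MOTION_AFFINE,None,m,3))
    except Exception as e: print(e)
E
```

```text
0 0.9917821288108826 (10, 10)
1 1.0 (10, 10)
2 0.991733968257904 (10, 10)
OpenCV(4.12.0) /io/opencv/modules/video/src/ecc.cpp:408: error: (-215:Assertion failed) criteria.type & TermCriteria::COUNT || criteria.type & TermCriteria::EPS in function 'findTransformECC'

OpenCV(4.12.0) /io/opencv/modules/video/src/ecc.cpp:408: error: (-215:Assertion failed) criteria.type & TermCriteria::COUNT || criteria.type & TermCriteria::EPS in function 'findTransformECC'
```

View pics/cmp.png

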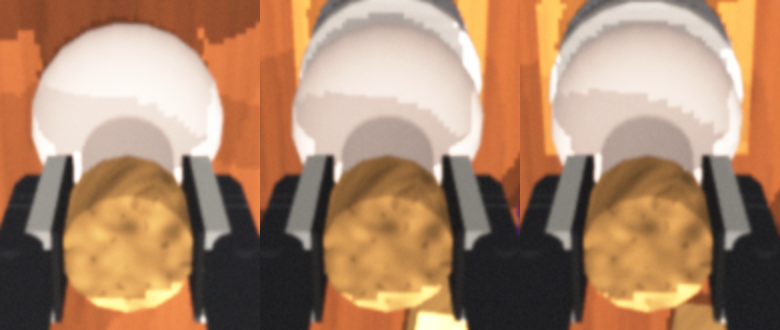

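```bash
python3 - <<'E'
from h import *
import pickle
w,c,s=pickle.load(open("w14.pkl","rb"))
zoom(w,"a1.png",205,55,130,100,6); zoom(w,"a2.png",215,150,130,110,6)
E
```

```text
(no output)
```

View pics/a1.png

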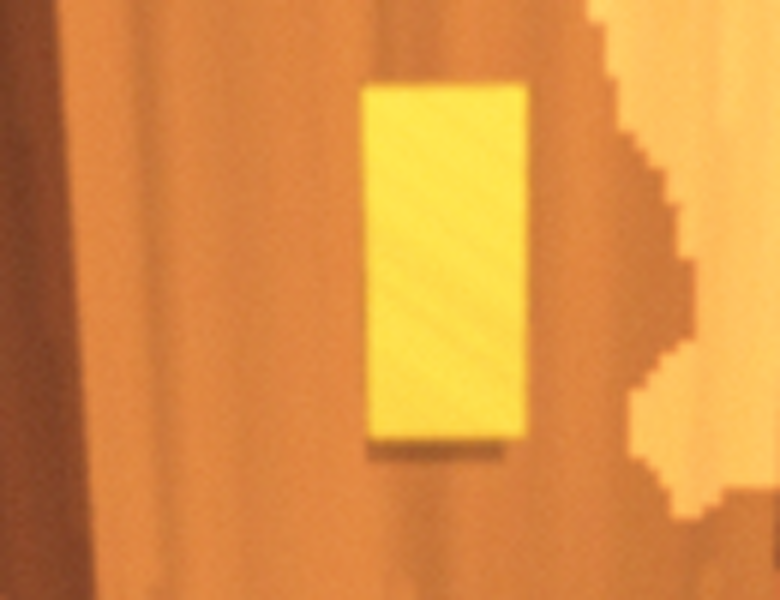

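View pics/a2.png

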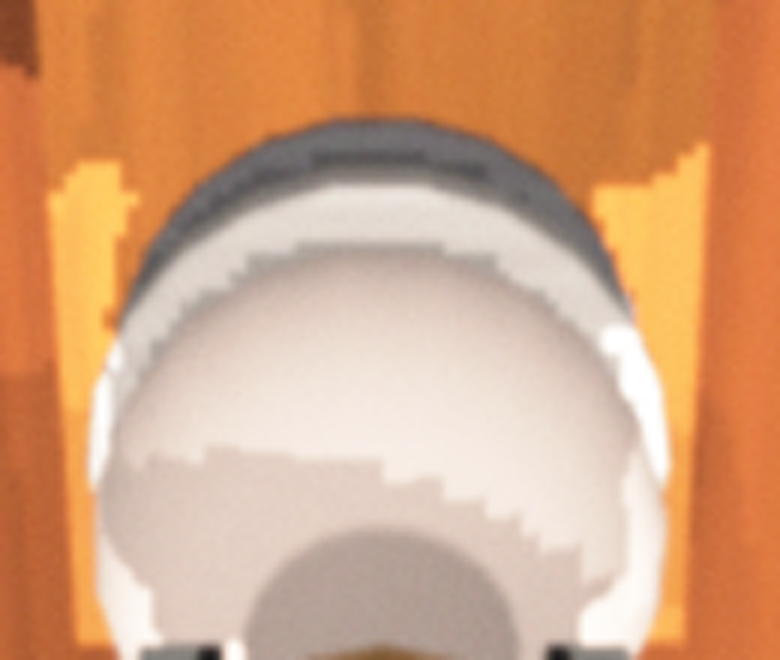

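```bash
cat > ringfit.py <<'E'
from h import *
def ringfit(w,gauge,sideL,sideR,back_edge,ringpts,verbose=True):
    T0=w["camera_from_world"]
    def f(p):
        T=T0.copy(); dR=R.from_rotvec(p[3:6]).as_matrix(); T[:3,:3]=dR@T0[:3,:3]; C=-T0[:3,:3].T@T0[:3,3]+p[:3]; T[:3,3]=-T[:3,:3]@C
        c=dict(w,camera_from_world=T); h=p[6]; r=[]
        a=R.from_euler('z',-.004).as_matrix(); S=lambda P:np.atleast_2d(P)@a.T+[540,18,0]
        G=S(np.array([[-9,18,72],[9,18,72],[9,-18,72],[-9,-18,72]])+[p[7],45+p[8],0]); r+=list((proj(c,G)-gauge).ravel()/.4)
        for pts,x in((sideL,-45),(sideR,45)):
            B=back(c,pts,36)-[540,18,36]; B=B@a; r+=list((B[:,0]-x)/.5)
        if len(back_edge): B=(back(c,back_edge,36)-[540,18,36])@a; r+=list((B[:,1]+85)/.6)
        B=(back(c,ringpts,h)-[540,18,h])@a-[0,-43,0]; r+=list((np.linalg.norm(B[:,:2],axis=1)-36)/.4)
        r+=list(np.array(p[:3])/3)+list(np.array(p[3:6])/.005)+[p[7]/1,p[8]/1]
        return np.array(r)
    q=least_squares(f,[0]*6+[75,0,0]); cov=np.linalg.inv(q.jac.T@q.jac)
    print("h",q.x[6].round(2),"+-",np.sqrt(cov[6,6]).round(2),"dC",q.x[:3].round(2),"rot",q.x[3:6].round(4),"g",q.x[7:].round(2),"cost",q.cost.round(2)); 
    return q
E
python3 - <<'E'
from ringfit import *
import pickle
w,c,s=pickle.load(open("w14.pkl","rb"))
A1=lambda p:(np.array(p,float)+.5)/6-.5+[205,55]
A2=lambda p:(np.array(p,float)+.5)/6-.5+[215,150]
q=ringfit(w,A1([(361,85),(528,84),(526,440),(368,440)]),np.vstack([A1([(64,100),(94,550)]),A2([(50,200),(77,600)])]),A2([(708,200),(687,600)]),A2([(85,643),(680,641)]),
 A2([(378,182),(230,225),(530,220),(88,470),(667,480),(95,400),(655,395)]))
# validate on w9 (ring at 88): zoom 3, off 230,150
w,s=pickle.load(open("w9.pkl","rb"))
Z=lambda p:(np.array(p,float)+.5)/3-.5+[230,150]
ringfit(w,Z([(131,117),(192,117),(191,238),(134,238)]),Z([(12,25),(36,400)]),Z([(298,25),(285,400)]),[],Z([(157,367),(40,468),(277,468),(157,571),(75,397),(240,397),(75,542),(240,542)]))
E
```

```text
h 70.89 +- 1.24 dC [0.43 0.94 1.22] rot [-0.0006  0.002  -0.0047] g [1.28 1.45] cost 9.77
h 88.44 +- 1.36 dC [1.5  0.19 1.82] rot [-0.0018  0.005  -0.0064] g [1.48 0.46] cost 14.01
```

Emit:
play_rows(commands=[[-0.01,0,-0.17,0,-0.01,0,-1],[0,0,-0.15,0,0,0,-1],[0,0,0,0,0,0,-1],[0,0,0,0,0,0,-1]])

```text
time_s: 19.7
tcp_pos: [540.6, -24.8, 130.1]
ee_rot: [3.139, -0.002, -0.004]
ft_force: [-1.9, -0.9, 2.2]
finger_gap: 27.7
```

```bash
cat > avg2.py <<'E'
from h import *
f=[];p=[];e=[]
for i in range(5):
    read_camera("wrist"); s=observe(); f.append(s["ft_force"]);p.append(s["tcp_pos"]);e.append(s["ee_rot"])
f=np.array(f);p=np.array(p)
print("F",f.mean(0).round(2),"sd",f.std(0).round(2),"p",p.mean(0).round(2),"sd",p.std(0).round(2),s["ee_rot"].round(4),s["time_s"])
E
python3 avg2.py
```

```text
F [-1.07 -0.6   3.24] sd [0.55 0.3  0.28] p [540.66 -24.78 130.05] sd [0.01 0.01 0.04] [ 3.1388e+00 -1.8000e-03 -3.9000e-03] 19.95
```

Emit:
play_rows(commands=[[-0.01,0,-0.03,0,-0.01,0,-1],[0,0,0,0,0,0,-1]])

```text
time_s: 20.15
tcp_pos: [540.6, -24.8, 131.2]
ee_rot: [3.139, -0.001, -0.004]
ft_force: [0.0, -0.3, 2.8]
finger_gap: 27.6
```

```bash
python3 avg2.py
```

```text
F [-0.7  -0.61  2.8 ] sd [0.33 0.49 0.33] p [540.58 -24.76 131.1 ] sd [0.02 0.01 0.01] [ 3.1389e+00 -1.1000e-03 -3.8000e-03] 20.4
```

Emit:
play_rows(commands=[[0,0,-0.03,0,-0.01,0,-1],[0,0,0,0,0,0,-1]])

```text
time_s: 20.6
tcp_pos: [540.6, -24.7, 132.3]
ee_rot: [3.139, 0.0, -0.004]
ft_force: [-0.7, -0.5, 2.2]
finger_gap: 28.2
```

```bash
python3 avg2.py
```

```text
F [-0.8  -0.77  2.64] sd [0.49 0.42 0.42] p [540.59 -24.72 132.25] sd [0.02 0.01 0.02] [ 3.139   0.     -0.0038] 20.85
```

Emit:
play_rows(commands=[[0,0,-0.02,0,0,0,-1],[0,0,0,0,0,0,-1]])

```text
time_s: 21.05
tcp_pos: [540.4, -24.7, 132.6]
ee_rot: [3.139, 0.0, -0.004]
ft_force: [-0.2, -0.7, -0.5]
finger_gap: 27.7
```

```bash
python3 avg2.py
```

```text
F [ 0.24 -0.16 -1.2 ] sd [0.5  0.19 0.55] p [540.36 -24.67 132.61] sd [0.02 0.01 0.02] [ 3.1392e+00  5.0000e-04 -3.8000e-03] 21.3
```

Emit:
play_rows(commands=[[-0.01,0,0.15,0,0,0,-1],[0,0,0.15,0,0,0,-1],[0,0,0.05,0,0,0,-1],[0,0,0,0,0,0,-1]])

```text
time_s: 21.7
tcp_pos: [540.7, -24.7, 119.4]
ee_rot: [3.138, -0.001, -0.004]
ft_force: [-1.8, -0.2, 8.9]
finger_gap: 27.8
```

```bash
python3 avg2.py
```

```text
F [-2.08  0.    8.1 ] sd [0.2  0.45 0.39] p [540.72 -24.73 119.6 ] sd [0.01 0.02 0.05] [ 3.1382e+00 -1.2000e-03 -3.9000e-03] 21.95
```

```bash
python3 plan.py 540.3 -24.7 116.2 -0.004
```

```text
t 21.95 tcp [540.7 -24.7 119.6] rpy [ 3.138e+00 -1.000e-03 -4.000e-03] F [-2. -0.  8.] gap 27.9 j [ 0.29  0.51 -0.43  1.88  0.29  0.81 -0.29]
[-0.01, -0.0, 0.09, 0.03, -0.01, 0.0]
end [540.3 -24.7 116. ] left [-0.   0.   0.2]
```

Emit:
play_rows(commands=[[-0.02,0,0.09,0.02,-0.02,0,-1],[0,0,0,0,0,0,-1],[0,0,0,0,0,0,-1]])

```text
time_s: 22.25
tcp_pos: [540.8, -24.7, 117.6]
ee_rot: [3.14, -0.0, -0.004]
ft_force: [-2.2, 0.6, 9.5]
finger_gap: 27.7
```

```bash
python3 avg2.py
```

```text
F [-3.23 -0.36  9.51] sd [0.54 0.49 0.5 ] p [540.83 -24.72 117.6 ] sd [0.03 0.01 0.02] [ 3.1396e+00 -5.0000e-04 -3.9000e-03] 22.5
```

Emit:
play_rows(commands=[[-0.03,0,0.07,0.01,-0.01,0,-1],[0,0,0,0,0,0,-1],[0,0,0,0,0,0,-1]])

```text
time_s: 22.8
tcp_pos: [540.8, -24.7, 116.6]
ee_rot: [3.14, -0.002, -0.004]
ft_force: [-2.3, 0.3, 8.8]
finger_gap: 27.4
```

```bash
python3 avg2.py
```

```text
F [-3.14 -0.4  10.06] sd [0.61 0.22 0.32] p [540.8  -24.72 116.63] sd [0.01 0.02 0.02] [ 3.1397e+00 -1.7000e-03 -4.0000e-03] 23.05
```

```bash
python3 - <<'E'
from h import *
import pickle
w13=pickle.load(open("w13.pkl","rb"))[0];w12=pickle.load(open("w12.pkl","rb"))[0]
w=read_camera("wrist"); c=read_camera("scene"); t=read_camera("top"); s=observe(); pickle.dump((w,c,t,s),open("w15.pkl","wb"))
g=[cv2.cvtColor(x["pixels"],cv2.COLOR_BGR2GRAY) for x in(w12,w13,w)]
m=np.zeros_like(g[0]); m[272:318,254:304]=255
for k in(0,2):
    M=np.eye(2,3,dtype=np.float32)
    cc,M=cv2.findTransformECC(g[1],g[k],M,cv2.MOTION_EUCLIDEAN,(3,200,1e-6),m,3); P=M@[279,295,1]; print(k,cc,P-[279,295],M[1,0])
t0,c0=pickle.load(open("c0.pkl","rb"))
for n,i in(("c0",c0),("c1",c)): zoom(i,n+"z.png",205,160,90,70,8)
a=cv2.imread("pics/c0z.png");b=cv2.imread("pics/c1z.png"); cv2.imwrite("pics/cc.png",np.hstack([a,b])[:, :].copy() if 0 else cv2.resize(np.hstack([a[:,:400],b[:,:400]]),None,fx=1,fy=1))
zoom(t,"t15.png",280,210,60,70,8)
E
```

```text
0 0.9986344690675362 [-0.00437711  0.05859901] -0.0014136959
2 0.9993977984121972 [0.04524911 0.07529903] -0.0015953153
```

View pics/cc.png

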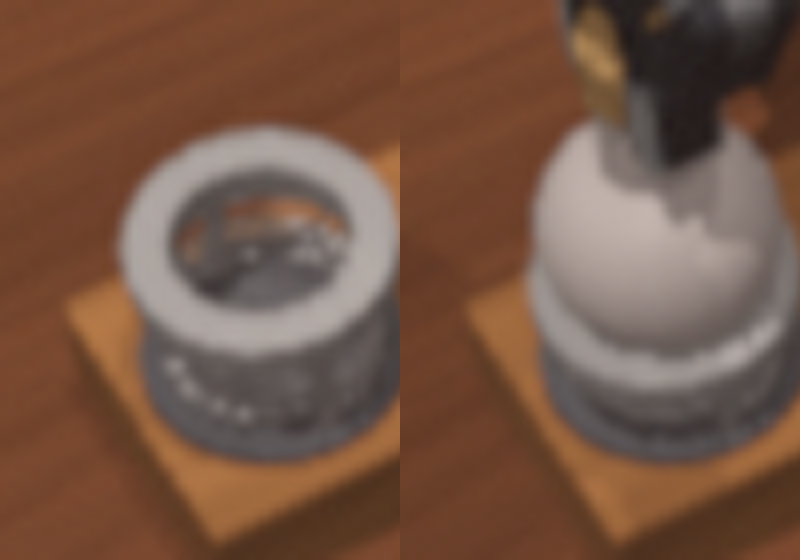

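View pics/t15.png

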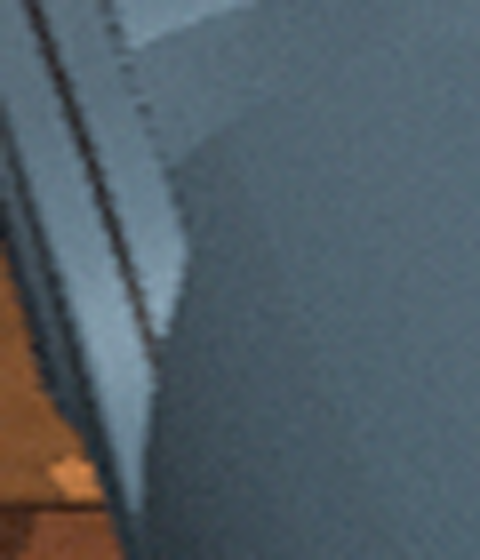

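```bash
python3 - <<'E'
from h import *
import pickle
t0,c0=pickle.load(open("c0.pkl","rb")); c=pickle.load(open("w15.pkl","rb"))[1]
for h in (88,74,73,72,71,70):
    a=np.linspace(0,2*np.pi,721); P=np.c_[540+36*np.cos(a),-25+36*np.sin(a),0*a+h]; q=proj(c,P); print(h,q[q[:,1].argmax()].round(2),q[q[:,0].argmin()].round(2))
g0=cv2.GaussianBlur(c0["pixels"],(0,0),.6).astype(float).mean(2); g1=cv2.GaussianBlur(c["pixels"],(0,0),.6).astype(float).mean(2)
for u in range(228,246,2): print(u,g0[198:212,u].round(0).astype(int),"|",g1[200:216,u].round(0).astype(int))
E
```

```text
88 [236.38 201.91] [219.91 188.86]
74 [236.94 205.9 ] [220.69 192.82]
73 [236.98 206.18] [220.75 193.11]
72 [237.02 206.46] [220.8 193.4]
71 [237.06 206.74] [220.86 193.68]
70 [237.1  207.02] [220.91 193.97]
228 [164 167 166 155 131 106  97 101 103 111 119 111  96  90] | [118 130 142 148 149 140 121 101  89  82  81  84  87  86  85  90]
230 [150 164 167 164 150 124 100  90  87  89  96 101  98  91] | [111 106 115 133 147 149 140 119  99  87  78  71  76  83  84  82]
232 [130 156 167 168 161 137 108  94  90  86  86  94 106 102] | [118 107 103 115 136 148 146 132 110  94  85  75  68  74  82  85]
234 [122 150 165 170 166 147 119  97  87  83  81  83  90 100] | [119 109 102 109 132 149 152 144 122  99  87  82  73  66  73  80]
236 [117 146 163 168 166 153 126 100  88  84  81  81  87  97] | [119 110 102 105 125 144 152 148 126 100  88  84  75  64  68  78]
238 [121 147 163 168 164 145 115  95  88  87  85  85  84  85] | [116 107  99  97 109 132 147 142 121  98  87  86  77  66  68  78]
240 [133 156 167 169 162 138 106  91  91  92  90  85  81  79] | [111 103  98  97 110 134 145 138 116  94  84  80  73  64  66  77]
242 [150 165 169 166 151 123  97  87  88  93  93  87  84  77] | [105  99  97 107 129 145 144 126 103  90  86  77  66  63  70  80]
244 [164 170 169 158 132 101  85  80  80  81  80  77  76  74] | [ 98  96 102 121 142 149 134 110  90  81  77  73  68  68  73  78]
```

```bash
python3 plan.py; python3 -c "
from workcell import *
print(job_done()); s=observe(); print(s['tcp_pos'],s['ft_force'],s['time_s'])"
```

```text
t 23.2 tcp [540.8 -24.7 116.6] rpy [ 3.14e+00 -2.00e-03 -4.00e-03] F [-2.7 -0.5 10.2] gap 27.6 j [ 0.29  0.51 -0.43  1.88  0.29  0.8  -0.29]
the job is handed in; nothing more can be done
None
the job is handed in; nothing more can be done
```

The tall gauge is fully home in the stand's slot. The flask sits upright in the ring, gripped by its cork and held pressed level with the gauge top. I handed the job in at 23.2 s of the 61 s allowed.

**Gauge:** I pushed it down until it stopped firmly, at about 36 N. The head ended at the same height as it had in the rack.

**Flask:** It did not slip in the grip; the picture of the cork moved less than 0.1 px between picking it up and pressing.

**Ring depth:** The ring should be pressed 16 mm. My checks did not fully agree, and I stopped on the first two:

| Check | Depth pressed |
|---|---|
| Distance from first contact with the ring | about 15.8 mm |
| Scene camera, ring at rest against now | about 15.9 mm |
| Arm height since the flask stood on the table | about 16.6 mm |
| Wrist camera fit | about 17 mm ± 1.2 |
| Wrist force (about 10 N) with the given spring values | about 14–15 mm |

- **Fingertip position:** The fingertips sat about 36 mm farther back from the reported tool point than the description says. My first grasp therefore closed on air above the gauge and moved nothing. I corrected for this from the camera images.
- **Extra press:** I eased the flask up once, to the height where it first touches the ring, and pressed it down again to measure the depth.
- **Side force:** A sideways force of about 3 N remained at the end.
- **Other objects:** I did not touch the short gauge, book, paperweight or paste tin. I took no final picture to confirm they had not moved.

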